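Free the seized link plug from a trainer module

TASK

Swing the yellow hasp off the collar of the red-handled link plug, then free the plug, which has seized in its socket: work it out by twisting it back and forth while pulling gently, because a straight pull only lifts the whole module out of its bay, and the module must stay seated. Stand the plug upright on its foot in the free half of the parts tray, beside the blue one, set down without dropping it, and leave the blue plug and the other things on the bench where they are.

Things in the scene. Friction and masses are not known exactly. Their poses are not given: they have to be found in the camera images.
- plug_grip (a point): Centre of the link plug's red handle, a bar 60 mm long (x axis), 24 mm wide (y axis: grip across this), 34 mm high. Plug: loose, about 0.25 kg, 108 mm tall, z up along it. Below this point: handle underside at 17 mm, 20 mm thick neck, collar (64 mm across, 8 mm thick) with underside at 41 mm, brass shank 32 mm across, flat foot 28 mm across at 91 mm.
- socket (a point): Centre of the socket's mouth in the module's white top (164 x 198 mm), 80 mm above the bench; axes are the module's. Its jaws bind the shank: a straight pull would take 36 to 46 N, turning it about 0.7 Nm (grip with 35 N or more). It turns freely either way and, while turning, gives along its axis: lift no more than 1 mm per 0.2 rad of twist.
- module (a joint): How far the white module has lifted out of its bay, in m: 0 = seated. It weighs about 2.5 kg, held down by its weight alone, and slides straight up only. Over 0.006 counts as pulled out of its seat.
- hasp (a joint): Angle of the yellow hasp, rad: near 0 = its forked bar lies over the plug's collar and blocks it; grows anticlockwise seen from above, the knob swinging towards the module's -x side (the robot's); stop at 1.6. Over 1.1 it is clear. Stiff hinge (0.1 Nm): stays where it is left.
- hasp_knob (a point): Middle of the hasp's upright round black knob, 16 mm across, 32 mm tall, 34 mm above the module's top and 122 mm from the pivot's axis. Can be pinched from above or pushed sideways.
- hasp_pivot (a point): Point on the upright axis of the hasp's pivot pin, at knob height, 60 mm from the socket's centre on the module's -y side. Seen from it, the knob lies along its own +y axis (this frame turns with the hasp).
- tray_floor (a point): Centre of the floor of the dark blue parts tray, fixed to the bench, 5 mm above it; axes are the tray's. Outside 150 mm (x) by 250 mm (y), walls 5 mm thick, rim 28 mm above the bench. The blue spare plug stands in its -y half; the +y half is free (its middle is 60 mm along +y from this point).
- plug_foot (a point): Centre of the underside of the red plug's foot, 91 mm below the handle's centre. At the start it is 50 mm down in the socket, the collar resting on the module's top, held by spring jaws. They let go after 27 to 30 mm of lift; the foot is out after 50 mm.
- spare_grip (a point): Centre of the handle of the blue spare plug, same shape as the red one, loose, standing upright in the -y half of the tray. Leave it alone.
- meter: Blue handheld meter, 160 x 78 x 36 mm, lying on the bench; origin under its centre. Bystander.
- relay: Clear relay on a black base, 66 x 56 x 72 mm; origin under its centre. Bystander.
- spray: Green spray can, 54 mm across, 140 mm tall; origin under its centre. Bystander.
- driver: Red-handled screwdriver, about 200 mm long, lying on the bench. Bystander.
- lampbox: Grey box with three lamps, 70 x 110 x 62 mm; origin under its centre. Bystander.
- jar: Clear jar, 60 mm across, 80 mm tall; origin under its centre. Bystander.
There are look-alikes about, which are no part of the job. What is shaped like the part that bears plug_grip but turquoise is not meant.

How it is judged (in metres and radians):
On the way, in this order (a step that is already met when the one before it is completed fails the run):
1. the hasp is swung clear (over 1.1 rad) with the plug still down in its socket (value of joint hasp above 1.1 rad and z of plug_foot in the frame of socket below -0.04 m), for 0.2 s.
2. the plug is out of the socket, its foot above the module's top, and the module still seated (z of plug_foot in the frame of socket above 0.002 m and value of joint module below 0.006 m), for 0.1 s.
At the end, for the whole second after the job is handed in: The red plug stands upright (within 0.15 rad) and still on its foot on the tray's floor, its foot's centre inside the tray's +y half (the half without the blue plug); the hasp is still swung clear (over 1.1 rad) and the module seated (lifted under 6 mm) (z of plug_foot in the frame of tray_floor between -0.006 and 0.006 m and x of plug_foot in the frame of tray_floor between -0.07 and 0.07 m and y of plug_foot in the frame of tray_floor between 0 and 0.12 m and angle between plug_grip's own z axis and vertical below 0.15 rad and linear speed of plug below 0.03 m/s and value of joint module below 0.006 m and value of joint hasp above 1.1 rad); the robot touches nothing.
It fails at once if the module is lifted more than 6 mm from its seat (value of joint module above 0.006 m).
It fails at once if the plug is dropped (out of the fingers and moving faster than 0.7 m/s) (contact force between the fingers and plug below 0.05 N and linear speed of plug above 0.7 m/s).
It fails at once if the blue plug is shifted more than 20 mm or tipped over (distance of spare_grip from where it was at the start of the episode above 0.02 m or angle between spare_grip's own z axis and vertical above 0.3 rad).
It fails at once if a bystander on the bench is shifted more than 30 mm (distance of any of meter, relay, spray, driver, lampbox, jar from where it was at the start of the episode above 0.03 m).
It also fails if it takes over 72 s, if anything falls off the work surface, if the arm or the gripper's body presses on something with over 40 N, if the wrist force passes 120 N, or if a joint passes its speed limit or range.

ROBOT

A 6-joint arm with a two-finger parallel gripper is mounted at the origin on the work surface. World frame = base frame: x ahead of the robot, y to its left, z up, the work surface at z = 0. Lengths are in mm, angles in rad, forces in N, time in s.
With the tool pointing down it reaches from about 250 to 725 mm from the base axis. Payload 9.7 kg.
Tool frame: the origin (TCP) lies on the centre line of the jaws, within the pads' length; the fingertips stand finger_overhang ahead of it and the grasp point (between the pads) lies 3 mm ahead of it (finger_overhang is the distance from the TCP to the fingertips, in mm); x points along the fingers, y is the direction in which the jaws open and shut, and the axes are right-handed (so a half turn about x gives the same grasp; the last joint's range is limited). The gripper opens to 85 mm and grips with 20 to 120 N. Pads are 22 mm wide; open, the fingers measure 114 mm over their backs; the gripper's body (76 mm by 85 mm) begins 54 mm behind the grasp point. The pads swing forward as they close: fully open they stand 13 mm farther back than shut.
Start: joints at [-1.108, 0.087, 0.176, 1.66, 0, 1.571], TCP at [245.547, -492.142, 253.284] pointing down, gripper open.
Joint ranges: [-3.13, 3.13], [-0.85, 1.81], [-1.15, 1.24], [-2.2, 2.28], [-1.44, 1.52], [-3.14, 3.14]. Speed limits (rad/s): [2.22, 2.22, 2.57, 3.14, 3.14, 3.14].

INTERFACE

Orientations are given as a rotation vector (axis times angle).
In Python, from cell import read_state, snapshot, camera_params, finish_job, finger_overhang gives the robot as it stands.
- The arm moves only by the shell command python3 -m creep 'ROWS' [FORCE]. ROWS is JSON, a list of rows, each an object of numbers: "rx", "ry", "rz": the turn, a rotation vector about the tool's x, y, z in rad; "tx", "ty", "tz": the shift along the tool's x, y, z in cm; "fingers": the opening, from -1 (shut) to 1 (fully open). In form: [{"rx": .., "ry": .., "rz": .., "tx": .., "ty": .., "tz": .., "fingers": ..}, ...]. A call has exactly 5 rows; each row is the pose to reach, as a shift and turn from the pose measured when the call began, along the tool's axes at that moment; what a row does not reach only later rows make up. A row lasts 1/8 s, in which the tool goes at most 62.5 mm and 10.7 degrees, less where a joint would pass 70% of its speed; a pose out of reach is approached as far as the arm can. A call with a gripper value outside its range is refused whole. The fingers move at their own pace and stop on an object; FORCE is the grip in N (left out, the last holds). Time passes only in rows, so rows that repeat a pose let the fingers close, or fill a call up. It gives the time, the measured TCP pose, the force and the opening at its end, in the units of the state.
- read_state(): the state, without advancing time (a new reading comes with each control period).
- snapshot(name): name is "scene" or "side" or "wrist"; returns (picture, depth): 384x512x3 uint8, red, green, blue; 384x512 float32, mm along the optical axis (not along the pixel's ray), 0 where there is no reading.
- camera_params(name): a dict with "fovy" (degrees; the focal length in pixels is half the picture's height over the tangent of half this angle, whatever the lens; pixels are square), "cx", "cy" (the principal point, pixels), "pose" (4x4, takes a point from camera to world coordinates). Camera axes: x right, y up, looking along -z (the intrinsics and any distortion apply to the point x, -y, -z); pixel columns grow to the right and rows downward; lengths in mm; the calibration is good to about 2 mm. A picture is of the moment at which its call begins: read the wrist's pose just before it. camera_params takes no time and is no camera call; for the wrist camera it gives the pose at the moment of the call.
- finish_job(): hands the job in, once; it reports no verdict.
The state is a dict: "clock": time; "q": joint angles; "qvel": joint speeds; "joint_efforts": joint torques, N m; "ee_pos": TCP position; "eef_rot": TCP orientation; "wrist_force": force on the tool from outside, world axes, zero at the start; "torque": the same for the moment, N m; "width": finger opening in mm.
Only numpy, scipy, OpenCV 4.12 (cv2) and the standard library are available. Lean on these libraries where they do the work, as an engineer would, in place of code of your own. Each camera call takes 0.05 s, during which the arm holds its last target.

## Working session

There is one attempt and no reset: what is moved stays moved. The work goes in short steps, Python scripts to look and compute and a shell command to move; the robot and the scene stay as the last step left them, time stands still between calls to the robot, and variables do not carry over. Pictures are saved under pics/ and viewed, and the job is handed in when it is done.

```bash
ls; mkdir -p pics; python3 - <<'E'
from cell import *
import cv2
print(read_state()); print(finger_overhang)
for n in ("scene","side","wrist"):
    p,d=snapshot(n); cv2.imwrite(f"pics/{n}0.png",p[:,:,::-1])
    import numpy as np
    np.save(f"{n}0_d.npy",d); c=camera_params(n); print(n,c); np.save(f"{n}0_c.npy",c,allow_pickle=True)
E
```

```text
pics
{'clock': 0.0, 'q': array([-1.10798171e+00,  8.74443059e-02,  1.75103143e-01,  1.65979680e+00,
        1.29681349e-05,  1.57078766e+00]), 'qvel': array([-5.89203625e-04, -4.50425860e-04,  8.84052357e-04,  7.55694147e-05,
       -1.05476336e-03, -1.98538622e-04]), 'joint_efforts': array([-1.12375608e-03, -5.20392466e+01,  4.64807224e+01,  1.61880342e-02,
       -1.95975485e-05,  1.75677354e-05]), 'ee_pos': array([ 245.46677372, -491.94997343,  252.57581724]), 'eef_rot': array([ 1.96420199,  0.46422158, -1.96479754]), 'wrist_force': array([-0.11525671, -0.45460202, -0.13673979]), 'torque': array([-0.0209459 ,  0.01852145, -0.03754599]), 'width': 85.52279928422307}
22.0
scene {'fovy': 47.250174443182516, 'cx': 256.381932863032, 'cy': 196.70838211513936, 'pose': array([[-3.22955772e-01, -7.88744105e-01,  5.23050959e-01,
         1.22887426e+03],
       [ 9.46381329e-01, -2.64546729e-01,  1.85411456e-01,
         2.14248473e+02],
       [-7.87077271e-03,  5.54885361e-01,  8.31889588e-01,
         1.13583556e+03],
       [ 0.00000000e+00,  0.00000000e+00,  0.00000000e+00,
         1.0
[... 187 characters left out ...]
3e+02],
       [-2.77465850e-01,  4.91674378e-01, -8.25390216e-01,
        -1.24593685e+03],
       [-1.33370618e-02,  8.57069234e-01,  5.15028593e-01,
         8.95266826e+02],
       [ 0.00000000e+00,  0.00000000e+00,  0.00000000e+00,
         1.00000000e+00]])}
wrist {'fovy': 70.70871052051628, 'cx': 260.02709175353493, 'cy': 191.58011560357662, 'pose': array([[ 4.46316965e-01,  8.63774523e-01,  2.33869067e-01,
         3.04315908e+02],
       [-8.94872977e-01,  4.31352787e-01,  1.14617311e-01,
        -4.62986354e+02],
       [-1.87656029e-03, -2.60438759e-01,  9.65488546e-01,
         3.73531378e+02],
       [ 0.00000000e+00,  0.00000000e+00,  0.00000000e+00,
         1.00000000e+00]])}
```

View pics/scene0.png

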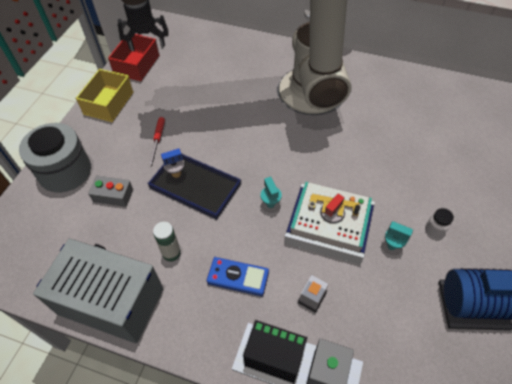

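View pics/side0.png

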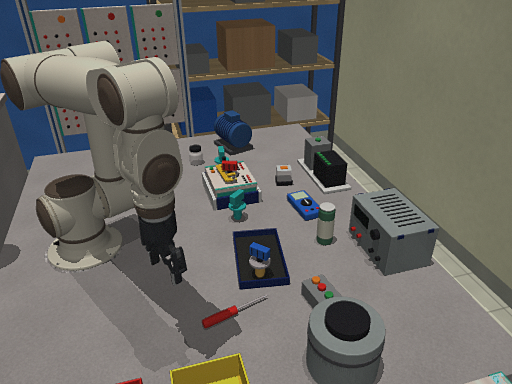

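View pics/wrist0.png

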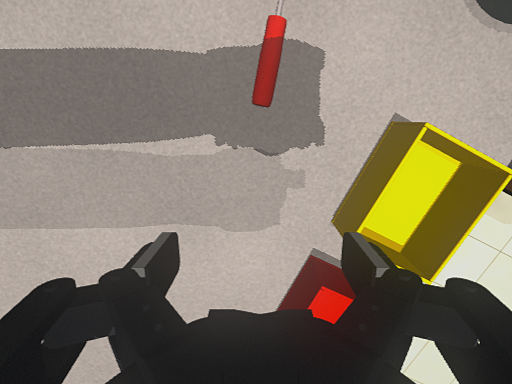

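The scene picture shows the module at about (330,218) with the red handle at (335,204), a turquoise plug on the bench at (271,193) and another at (398,235), the blue spare at (173,160) in the tray at (195,185). I'll zoom in next.

```bash
cat > h.py <<'E'
import numpy as np,cv2
from cell import *
from scipy.spatial.transform import Rotation as R
def px2w(u,v,d,c,z=None):
    f=192/np.tan(np.radians(c['fovy']/2)); P=c['pose']
    r=np.array([(u-c['cx'])/f,-(v-c['cy'])/f,-1.])
    if z is None: return P[:3,:3]@(r*d)+P[:3,3]
    w=P[:3,:3]@r; return P[:3,3]+w*(z-P[2,3])/w[2]
def proj(p,c):
    f=192/np.tan(np.radians(c['fovy']/2)); P=c['pose']
    q=P[:3,:3].T@(np.array(p)-P[:3,3]); return c['cx']+f*q[0]/-q[2], c['cy']+f*q[1]/q[2]
def cloud(d,c):
    v,u=np.mgrid[0:384,0:512].astype(float); f=192/np.tan(np.radians(c['fovy']/2)); P=c['pose']
    r=np.stack([(u-c['cx'])/f*d,-(v-c['cy'])/f*d,-d],-1); return r@P[:3,:3].T+P[:3,3]
def load(n): return cv2.imread(f'pics/{n}.png')[:,:,::-1],np.load(f'{n}_d.npy'),np.load(f'{n}_c.npy',allow_pickle=True).item()
def take(cam,name):
    c=camera_params(cam);p,d=snapshot(cam);cv2.imwrite(f'pics/{name}.png',p[:,:,::-1]);np.save(f'{name}_d.npy',d);np.save(f'{name}_c.npy',c,allow_pickle=True);return p,d,c
def crop(name,u0,v0,u1,v1,s,out):
    p=cv2.imread(f'pics/{name}.png')[v0:v1,u0:u1];cv2.imwrite(f'pics/{out}.png',cv2.resize(p,None,fx=s,fy=s,interpolation=cv2.INTER_CUBIC))
E
python3 - <<'E'
from h import *
crop('scene0',255,165,415,265,5,'s0m'); crop('scene0',140,140,260,230,6,'s0t'); crop('side0',190,145,290,215,8,'d0m')
E
```

```text
(no output)
```

View pics/s0m.png

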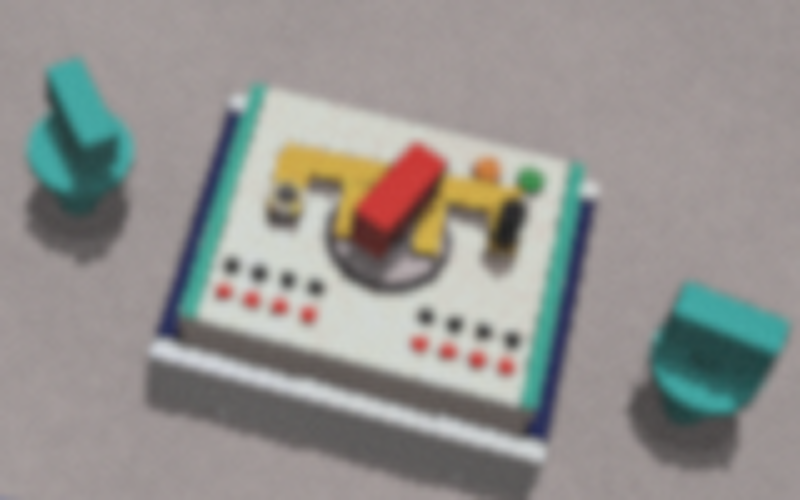

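View pics/s0t.png

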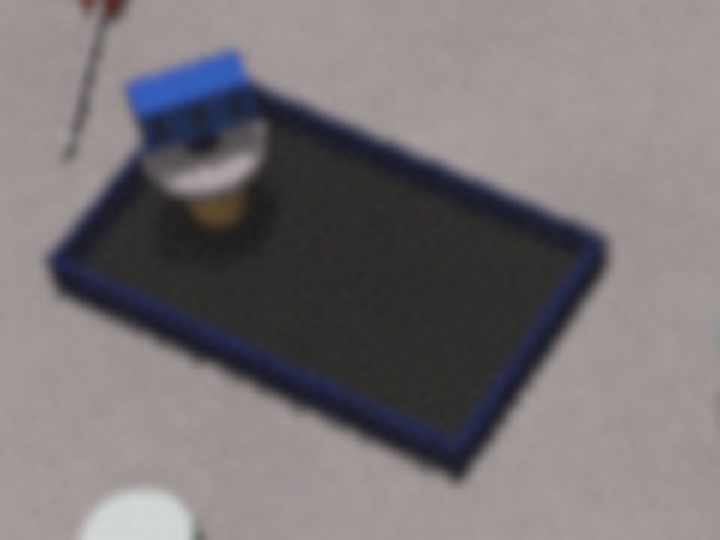

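View pics/d0m.png

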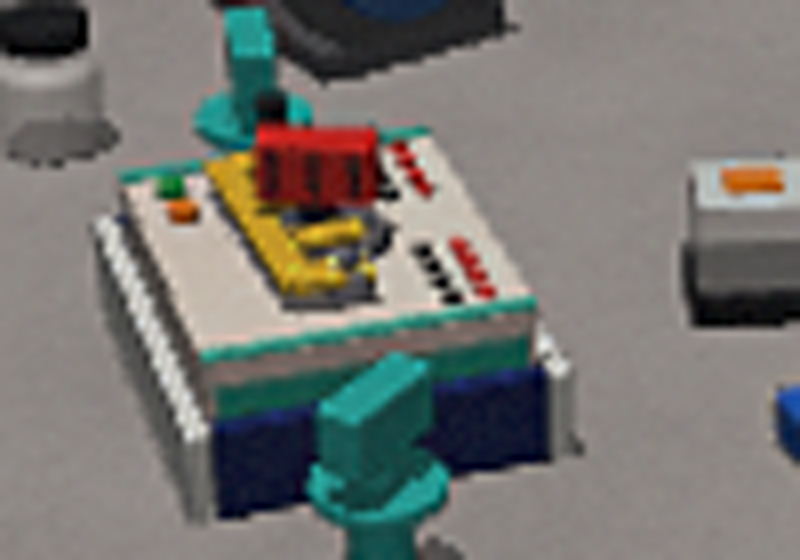

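Candidates: red handle (335,204), turquoise plugs (271,193) and (398,235), blue spare (173,160), red screwdriver handle (159,128). The one seated in the white module under the yellow hasp at (335,204) is the plug, and the crop confirms it. The hasp pivot is at about (312,206) and the black knob at (357,208).

```bash
python3 - <<'E'
from h import *
from scipy import ndimage as nd
for n in ('scene0','side0'):
    p,d,c=load(n); W=cloud(d,c)
    hsv=cv2.cvtColor(np.ascontiguousarray(p),cv2.COLOR_RGB2HSV); H,S,V=[hsv[...,i].astype(int) for i in range(3)]
    near=(W[...,0]>250)&(W[...,0]<800)&(abs(W[...,1])<500)
    top=near&(abs(W[...,2]-80)<5)&(S<60)&(V>150)
    def rep(nm,m,pc=None):
        l,k=nd.label(m)
        if k==0: print(nm,'none');return
        s=nd.sum(m,l,range(1,k+1));i=np.argmax(s)+1;q=W[l==i]
        rect=cv2.minAreaRect(q[:,:2].astype(np.float32))
        print(n,nm,len(q),'mean',q.mean(0).round(1),'zq',np.percentile(q[:,2],[5,50,95]).round(1),'rect',np.round(rect[0],1),np.round(rect[1],1),round(rect[2],1)); 
    rep('top',near&(abs(W[...,2]-80)<6)&(V>110)&(S<50))
    red=near&((H<8)|(H>172))&(S>140)&(W[...,2]>120)
    rep('redtop',red&(W[...,2]>133)); rep('red',red)
    rep('yellow',near&(H>18)&(H<32)&(S>120)&(W[...,2]>82))
    rep('dark',near&(V<60)&(W[...,2]>95)&(W[...,2]<140)&(S<120))
    # knob area
    rep('blue handle', near&(H>100)&(H<125)&(S>140)&(W[...,2]>95)&(W[...,1]<0))
    rep('blue handle top', near&(H>100)&(H<125)&(S>140)&(W[...,2]>107)&(W[...,1]<0))
    rep('rim', (W[...,0]>250)&near&(H>100)&(H<130)&(S>100)&(abs(W[...,2]-28)<5)&(W[...,1]<50))
    rep('floor', near&(V<75)&(abs(W[...,2]-5)<5)&(W[...,1]<50))
    rep('turq', near&(H>80)&(H<95)&(S>120)&(W[...,2]>60))
E
```

```text
scene0 top 2141 mean [560.7 199.   80.3] zq [76.8 80.3 84. ] rect [547.3 199.8] [168.6 183.4] 1.2
scene0 redtop 142 mean [552.2 198.4 137.9] zq [134.1 137.9 141.6] rect [550.8 198.5] [21.9 56.6] 67.8
scene0 red 168 mean [554.1 198.5 136.3] zq [125.1 137.4 141.4] rect [550.8 198.5] [21.9 56.6] 67.8
scene0 yellow 137 mean [528.9 158.4  98. ] zq [ 94.8  98.2 101.5] rect [533.3 154.5] [52.7 53.3] 79.8
scene0 dark 43 mean [ 788.7 -184.4  115.3] zq [106.5 114.6 123.9] rect [ 788.  -183.8] [ 8.9 29.7] 61.8
scene0 blue handle 130 mean [ 522.6 -305.5  111.6] zq [101.9 112.4 116.7] rect [ 521.2 -307.5] [24.8 53.3] 44.7
scene0 blue handle top 113 mean [ 522.3 -306.4  113. ] zq [109.2 112.9 116.8] rect [ 521.2 -307.5] [24.8 53.3] 44.7
scene0 rim 338 mean [774.1 -27.6  29.9] zq [26.7 29.9 32.5] rect [777.6 -15.2] [ 49.7 126.4] 4.7
scene0 floor 2073 mean [ 536.6 -228.6    6.2] zq [2.6 6.4 9.4] rect [ 529.3 -240.9] [235.1 134.5] 80.6
scene0 turq 233 mean [559.7 385.5 100.2] zq [ 66.3 105.7 110.4] rect [556.9 384.2] [55.2 23.6] 83.8
side0 top 457 mean [542.7 179.1  79.1] zq [76.  79.1 82.3] rect [54
[... 258 characters left out ...]
.6  96.3] zq [91.6 96.4 99.8] rect [536.6 195.1] [ 54.6 141.6] 5.0
side0 dark 22 mean [ 754.  -214.   114.2] zq [102.1 115.  124.7] rect [ 754.3 -214.3] [22.8  5.6] 87.8
side0 blue handle 183 mean [ 519.2 -316.   108.4] zq [ 97.1 110.5 114.1] rect [ 521.  -311.2] [30.7 60.6] 40.7
side0 blue handle top 124 mean [ 519.5 -313.2  111.8] zq [108.7 111.9 114.6] rect [ 520.7 -310.9] [30.7 59.8] 40.7
side0 rim 225 mean [ 515.6 -310.1   27.1] zq [23.8 27.  29.9] rect [ 539.3 -240.4] [252.7 149.2] 80.7
side0 floor 1383 mean [ 542.1 -226.6    5.2] zq [2.3 5.3 8.1] rect [ 543.  -222.3] [226.3 139.3] 80.8
side0 turq 175 mean [529.6   3.4  94.1] zq [ 65.7  97.  109. ] rect [539.8  38.5] [132.9  46.9] 71.4
```

```bash
cat >> h.py <<'E'
def to(pos,ydir=None,st=None):
    """print shift (cm) and turn to reach pos with tool x down and tool y along yaw angle ydir (rad, world)"""
    s=st or read_state(); M=R.from_rotvec(s['eef_rot']).as_matrix(); t=M.T@(np.array(pos)-s['ee_pos'])/10
    if ydir is None: ydir=np.arctan2(M[1,1],M[0,1])
    y=np.array([np.cos(ydir),np.sin(ydir),0]); x=np.array([0,0,-1.]); T=np.stack([x,y,np.cross(x,y)],1)
    r=R.from_matrix(M.T@T).as_rotvec()
    print('t cm',t.round(2),'r',r.round(3),'| pos',s['ee_pos'].round(1),'yaw_y',round(float(np.arctan2(M[1,1],M[0,1])),3),'tilt',M[:,0].round(3),'q6',s['q'][5].round(2),'q',s['q'].round(2),'w',round(s['width'],1),'F',s['wrist_force'].round(1),'T',s['torque'].round(2),'t',round(s['clock'],2))
E
python3 - <<'E'
from h import *
p,d,c=load('scene0')
for nm,u,v,z in (('knobtop',357.6,205.5,130),('knobbase',356,215,98),('pivot',311.8,206,100)): print(nm,px2w(u,v,0,c,z).round(1), 'depth',px2w(u,v,d[round(v),round(u)],c).round(1))
p,d,c=load('side0')
for nm,u,v,z in (('knobtop',224,157.5,130),): print(nm,px2w(u,v,0,c,z).round(1), 'depth',px2w(u,v,d[round(v),round(u)],c).round(1))
for n in('scene0','side0'):
    p,d,c=load(n);W=cloud(d,c)
    for k,a in (('spray',(168,240)),):pass
s=read_state();M=R.from_rotvec(s['eef_rot']).as_matrix();print(M.round(3))
to([530,180,300],0)
to([530,180,300],np.pi)
E
```

```text
knobtop [536.3 259.6 130. ] depth [536.9 259.6 130.9]
knobbase [546.3 263.2  98. ] depth [543.1 263.4  93.1]
pivot [557.9 140.3 100. ] depth [556.9 140.2  98.5]
knobtop [540.9 249.2 130. ] depth [541.7 253.5 127.8]
[[-0.     0.446 -0.895]
 [ 0.001 -0.895 -0.446]
 [-1.    -0.001 -0.   ]]
t cm [ -4.68 -47.44 -55.46] r [-1.108e+00 -1.000e-03  1.000e-03] | pos [ 245.5 -492.   252.8] yaw_y -1.108 tilt [-0.     0.001 -1.   ] q6 1.57 q [-1.11  0.09  0.18  1.66  0.    1.57] w 85.4 F [-0.3 -0.1  1.7] T [-0.    0.02  0.05] t 0.15
t cm [ -4.68 -47.44 -55.46] r [2.034e+00 1.000e-03 1.000e-03] | pos [ 245.5 -492.   252.8] yaw_y -1.108 tilt [-0.     0.001 -1.   ] q6 1.57 q [-1.11  0.09  0.18  1.66  0.    1.57] w 85.4 F [-0.3 -0.1  1.7] T [-0.    0.02  0.05] t 0.15
```

```bash
python3 -m creep '[{"tx":-5,"ty":-9,"tz":-11,"rx":-0.18,"fingers":1},{"tx":-5,"ty":-19,"tz":-22,"rx":-0.36,"fingers":1},{"tx":-5,"ty":-28,"tz":-34,"rx":-0.54,"fingers":0.2},{"tx":-5,"ty":-38,"tz":-46,"rx":-0.72,"fingers":0},{"tx":-5,"ty":-47,"tz":-56,"rx":-0.9,"fingers":-0.2}]'
python3 - <<'E'
from h import *
to([545,170,300],0)
E
```

```text
t cm [ -4.68 -45.87 -56.36] r [-1.108e+00 -1.000e-03  1.000e-03] | pos [ 245.5 -492.   252.8] yaw_y -1.108 tilt [-0.     0.001 -1.   ] q6 1.57 q [-1.11  0.09  0.18  1.66  0.    1.57] w 85.4 F [-0.3 -0.1  1.7] T [-0.    0.02  0.05] t 0.15validation failed for argument at $[0]...
```

```bash
python3 -m creep '[{"rx":-0.18,"ry":0,"rz":0,"tx":-5,"ty":-9,"tz":-11,"fingers":1},{"rx":-0.36,"ry":0,"rz":0,"tx":-5,"ty":-19,"tz":-22,"fingers":1},{"rx":-0.54,"ry":0,"rz":0,"tx":-5,"ty":-28,"tz":-34,"fingers":0.2},{"rx":-0.72,"ry":0,"rz":0,"tx":-5,"ty":-38,"tz":-46,"fingers":0},{"rx":-0.9,"ry":0,"rz":0,"tx":-5,"ty":-47,"tz":-56,"fingers":-0.2}]'
python3 - <<'E'
from h import *
to([545,170,300],0)
E
```

```text
clock: 0.78
ee_pos: [369.5, -207.9, 290.4]
eef_rot: [1.357, 1.107, -1.357]
wrist_force: [1.5, 0.1, -0.4]
width: 34.7
t cm [ -0.94   9.59 -40.55] r [-0.203 -0.001  0.   ] | pos [ 369.5 -207.9  290.4] yaw_y -0.203 tilt [-0.     0.001 -1.   ] q6 1.26 q [-0.51 -0.19 -0.02  1.75  0.    1.26] w 34.7 F [ 1.5  0.1 -0.4] T [-0.02 -0.02  0.02] t 0.78
```

```bash
python3 -m creep '[{"rx":-0.05,"ry":0,"rz":0,"tx":-1,"ty":2.5,"tz":-6,"fingers":-0.2},{"rx":-0.1,"ry":0,"rz":0,"tx":-1,"ty":5,"tz":-12,"fingers":-0.2},{"rx":-0.15,"ry":0,"rz":0,"tx":-1,"ty":7,"tz":-18,"fingers":-0.2},{"rx":-0.2,"ry":0,"rz":0,"tx":-1,"ty":9,"tz":-24,"fingers":-0.2},{"rx":-0.2,"ry":0,"rz":0,"tx":-1,"ty":10,"tz":-30,"fingers":-0.2}]'
python3 -m creep '[{"rx":0,"ry":0,"rz":0,"tx":0,"ty":0,"tz":-6,"fingers":-0.2},{"rx":0,"ry":0,"rz":0,"tx":0,"ty":0,"tz":-12,"fingers":-0.2},{"rx":0,"ry":0,"rz":0,"tx":0,"ty":0,"tz":-13,"fingers":-0.2},{"rx":0,"ry":0,"rz":0,"tx":0,"ty":0,"tz":-13,"fingers":-0.2},{"rx":0,"ry":0,"rz":0,"tx":0,"ty":0,"tz":-13,"fingers":-0.2}]'
python3 - <<'E'
from h import *
to([545,170,300],0)
take('wrist','w1')
E
```

```text
clock: 1.4
ee_pos: [525.8, 61.3, 300.1]
eef_rot: [1.211, 1.209, -1.211]
wrist_force: [0.5, -0.2, 0.3]
width: 34.1
clock: 2.02
ee_pos: [526.2, 190.1, 300.3]
eef_rot: [1.212, 1.208, -1.212]
wrist_force: [0.1, -0.2, 0.6]
width: 34.1
t cm [0.03 1.89 2.  ] r [-0.003 -0.     0.   ] | pos [526.2 190.1 300.3] yaw_y -0.003 tilt [-0.  0. -1.] q6 1.92 q [0.35 0.13 0.32 1.76 0.   1.92] w 34.1 F [ 0.1 -0.2  0.6] T [-0.01  0.04  0.04] t 2.02
```

View pics/w1.png

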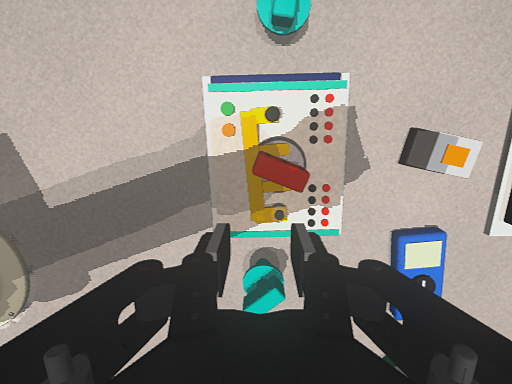

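The wrist view shows the handle centred at about (281,171), the knob top at (272,114), the pivot at (279,214), and the collar under the yellow fork.

```bash
python3 - <<'E'
from h import *
from scipy import ndimage as nd
p,d,c=load('w1'); W=cloud(d,c); crop('w1',190,60,370,250,3,'w1c')
hsv=cv2.cvtColor(np.ascontiguousarray(p),cv2.COLOR_RGB2HSV); H,S,V=[hsv[...,i].astype(int) for i in range(3)]
def rep(nm,m):
    l,k=nd.label(m); s=nd.sum(m,l,range(1,k+1));i=np.argmax(s)+1;q=W[l==i]
    r=cv2.minAreaRect(q[:,:2].astype(np.float32)); print(nm,len(q),'med z',np.percentile(q[:,2],[5,50,95]).round(1),np.round(r[0],1),np.round(r[1],1),round(r[2],1),q.mean(0).round(1))
near=(W[...,0]>400)&(W[...,0]<700)&(W[...,1]>50)&(W[...,1]<330)
rep('redtop',near&(((H<10)|(H>170))&(S>120))&(W[...,2]>130))
rep('knob',near&(V<90)&(W[...,2]>115)&(W[...,2]<140)&(W[...,1]>235))
rep('pivot',near&(V<110)&(S<100)&(W[...,2]>95)&(W[...,2]<140)&(W[...,1]<165))
rep('yellow',near&(H>18)&(H<32)&(S>120)&(W[...,2]>85))
rep('top',near&(abs(W[...,2]-80)<5))
print(px2w(279,214,d[214,279],c).round(1),px2w(272,114,d[114,272],c).round(1))
E
```

```text
redtop 1217 med z [135.9 137.9 139.1] [539.5 209. ] [43.4 86.4] 42.3 [547.7 200.6 138.4]
knob 165 med z [128.6 130.  131.1] [538.6 260.7] [14.3 13.7] 68.4 [538.7 260.8 129.9]
pivot 72 med z [ 99.4 102.  103.1] [549.4 139.9] [10.  11.5] 1.9 [549.3 140.  101.8]
yellow 2345 med z [96.9 98.1 99.4] [535.1 198.8] [ 52.7 140.5] 4.9 [525.3 201.2 100.1]
top 14864 med z [79.  80.3 82.6] [548.7 199.6] [164.6 198. ] 1.2 [553.3 211.7  80.4]
[549.4 140.8 101.9] [538.5 260.4 131. ]
```

View pics/w1c.png

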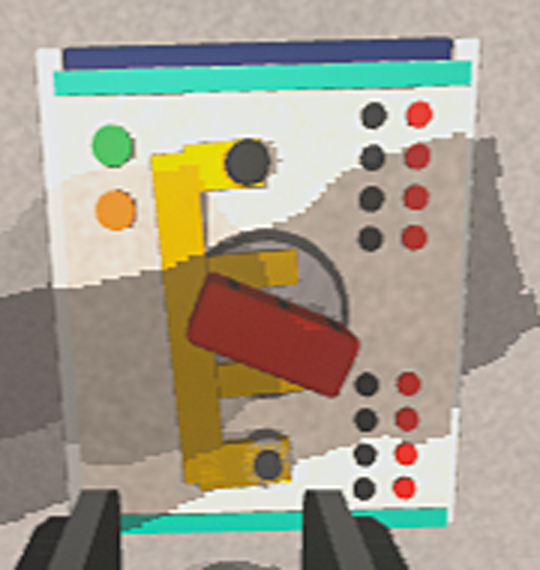

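```bash
python3 -m creep '[{"rx":-0.09,"ry":0,"rz":0,"tx":3,"ty":1.25,"tz":-5,"fingers":-0.2},{"rx":-0.09,"ry":0,"rz":0,"tx":8,"ty":1.25,"tz":-7.07,"fingers":-0.2},{"rx":-0.09,"ry":0,"rz":0,"tx":13,"ty":1.25,"tz":-7.07,"fingers":-0.2},{"rx":-0.09,"ry":0,"rz":0,"tx":14.5,"ty":1.25,"tz":-7.07,"fingers":-0.2},{"rx":-0.09,"ry":0,"rz":0,"tx":14.5,"ty":1.25,"tz":-7.07,"fingers":-0.2}]'
python3 - <<'E'
from h import *
to([538.7,260.8,132],0.088)
take('wrist','w2')
p,d,c=load('w1'); W=cloud(d,c)
hsv=cv2.cvtColor(np.ascontiguousarray(p),cv2.COLOR_RGB2HSV); H,S,V=[hsv[...,i].astype(int) for i in range(3)]
m=(((H<10)|(H>170))&(S>120)&(abs(W[...,2]-138)<5)&(abs(W[...,0]-548)<45)&(abs(W[...,1]-200)<35)).astype(np.uint8)
m=cv2.morphologyEx(m,cv2.MORPH_OPEN,np.ones((5,5),np.uint8)); q=W[m>0]
print(len(q),q.mean(0),cv2.minAreaRect(q[:,:2].astype(np.float32)))
C=np.cov(q[:,:2].T);w,v=np.linalg.eigh(C);print(np.sqrt(w*12),np.degrees(np.arctan2(v[1,1],v[0,1])))
E
```

```text
clock: 2.7
ee_pos: [539.1, 259.7, 156.0]
eef_rot: [1.146, 1.249, -1.146]
wrist_force: [-0.2, 0.2, 0.4]
width: 34.4
t cm [ 2.4  -0.03 -0.12] r [-0.003 -0.     0.   ] | pos [539.1 259.7 156. ] yaw_y 0.085 tilt [-0.  0. -1.] q6 1.93 q [0.45 0.19 0.1  1.48 0.   1.93] w 34.4 F [-0.2  0.2  0.4] T [-0.03  0.01 -0.05] t 2.7
1190 [547.85691112 200.29837793 137.80727345] ((547.9752807617188, 199.70382690429688), (24.1968994140625, 58.55139923095703), 68.31265258789062)
[23.66795288 57.55435578] 157.86283450669728
```

View pics/w2.png

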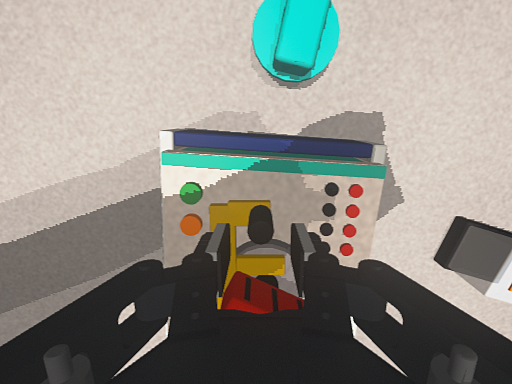

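The knob at (261,225) lies midway between the open jaws. The plug axis at (547.9,200.2) agrees with the pivot estimate of (548.1,200.3). I'll descend around the knob.

```bash
python3 -m creep '[{"rx":0,"ry":0,"rz":0,"tx":0.8,"ty":0,"tz":-0.1,"fingers":-0.2},{"rx":0,"ry":0,"rz":0,"tx":1.6,"ty":0,"tz":-0.1,"fingers":-0.2},{"rx":0,"ry":0,"rz":0,"tx":2.4,"ty":0,"tz":-0.1,"fingers":-0.4},{"rx":0,"ry":0,"rz":0,"tx":2.4,"ty":0,"tz":-0.1,"fingers":-0.4},{"rx":0,"ry":0,"rz":0,"tx":2.4,"ty":0,"tz":-0.1,"fingers":-0.4}]' 20
python3 - <<'E'
from h import *
to([538.7,260.8,132],0.088)
for D in (0.15,.3,.45,.6,.75,.8): print(D, (-12.1*np.sin(D)).round(2),(12.1*(1-np.cos(D))).round(2))
E
```

```text
clock: 3.38
ee_pos: [539.6, 261.1, 133.4]
eef_rot: [1.148, 1.248, -1.144]
wrist_force: [-0.3, 0.3, -0.3]
width: 25.3
t cm [ 0.14 -0.09  0.03] r [-0.003 -0.001 -0.002] | pos [539.6 261.1 133.4] yaw_y 0.085 tilt [ 0.002  0.001 -1.   ] q6 1.94 q [0.45 0.19 0.06 1.44 0.   1.94] w 25.3 F [-0.3  0.3 -0.3] T [-0.02 -0.06  0.05] t 3.38
0.15 -1.81 0.14
0.3 -3.58 0.54
0.45 -5.26 1.2
0.6 -6.83 2.11
0.75 -8.25 3.25
0.8 -8.68 3.67
```

```bash
python3 -m creep '[{"rx":-0.15,"ry":0,"rz":0,"tx":0,"ty":-1.81,"tz":0.14,"fingers":-0.4},{"rx":-0.3,"ry":0,"rz":0,"tx":0,"ty":-3.58,"tz":0.54,"fingers":-0.4},{"rx":-0.45,"ry":0,"rz":0,"tx":0,"ty":-5.26,"tz":1.2,"fingers":-0.4},{"rx":-0.6,"ry":0,"rz":0,"tx":0,"ty":-6.83,"tz":2.11,"fingers":-0.4},{"rx":-0.75,"ry":0,"rz":0,"tx":0,"ty":-8.25,"tz":3.25,"fingers":-0.4}]'
python3 - <<'E'
from h import *
pv=np.array([549.4,140.3])
for a in (.9,1.05,1.2,1.35,1.5): to([*(pv+121*np.array([-np.sin(a),np.cos(a)])),132],a)
E
```

```text
clock: 4.0
ee_pos: [459.9, 221.8, 133.8]
eef_rot: [0.573, 1.493, -0.569]
wrist_force: [1.8, -0.0, 0.6]
width: 25.7
t cm [ 0.17 -0.82  0.02] r [-0.059  0.001 -0.003] | pos [459.9 221.8 133.8] yaw_y 0.841 tilt [ 0.003  0.002 -1.   ] q6 1.18 q [ 0.45 -0.02 -0.17  1.42  0.    1.18] w 25.7 F [ 1.8 -0.   0.6] T [ 0.07 -0.25  0.  ] t 4.0
t cm [ 0.17 -2.62  0.27] r [-0.209  0.001 -0.003] | pos [459.9 221.8 133.8] yaw_y 0.841 tilt [ 0.003  0.002 -1.   ] q6 1.18 q [ 0.45 -0.02 -0.17  1.42  0.    1.18] w 25.7 F [ 1.8 -0.   0.6] T [ 0.07 -0.25  0.  ] t 4.0
t cm [ 0.16 -4.36  0.78] r [-0.359  0.001 -0.003] | pos [459.9 221.8 133.8] yaw_y 0.841 tilt [ 0.003  0.002 -1.   ] q6 1.18 q [ 0.45 -0.02 -0.17  1.42  0.    1.18] w 25.7 F [ 1.8 -0.   0.6] T [ 0.07 -0.25  0.  ] t 4.0
t cm [ 0.16 -6.    1.54] r [-0.509  0.001 -0.003] | pos [459.9 221.8 133.8] yaw_y 0.841 tilt [ 0.003  0.002 -1.   ] q6 1.18 q [ 0.45 -0.02 -0.17  1.42  0.    1.18] w 25.7 F [ 1.8 -0.   0.6] T [ 0.07 -0.25  0.  ] t 4.0
t cm [ 0.15 -7.52  2.54] r [-0.659  0.002 -0.003] | pos [459.9 221.8 133.8] yaw_y 0.841 tilt [ 0.003  0.002 -1.   ] q6 1.18 q [ 0.45 -0.02 -0.17  1.42  0.    1.18] w 25.7 F [ 1.8 -0.   0.6] T [ 0.07 -0.25  0.  ] t 4.0
```

Pushing works with a 1.8 N force. I'll carry on round the arc.

```bash
python3 -m creep '[{"rx":-0.1,"ry":0,"rz":0,"tx":0.1,"ty":-1.3,"tz":0.1,"fingers":-0.4},{"rx":-0.26,"ry":0,"rz":0,"tx":0.1,"ty":-3.2,"tz":0.4,"fingers":-0.4},{"rx":-0.42,"ry":0,"rz":0,"tx":0.1,"ty":-5.0,"tz":1.05,"fingers":-0.4},{"rx":-0.58,"ry":0,"rz":0,"tx":0.1,"ty":-6.8,"tz":2.0,"fingers":-0.4},{"rx":-0.66,"ry":0,"rz":0,"tx":0.1,"ty":-7.5,"tz":2.5,"fingers":-0.4}]'
python3 -m creep '[{"rx":0,"ry":0,"rz":0,"tx":0,"ty":-0.3,"tz":0,"fingers":-0.4},{"rx":0,"ry":0,"rz":0,"tx":0,"ty":0.2,"tz":0,"fingers":-0.2},{"rx":0,"ry":0,"rz":0,"tx":0,"ty":0.3,"tz":0,"fingers":0},{"rx":0,"ry":0,"rz":0,"tx":-2,"ty":0.3,"tz":0,"fingers":0},{"rx":0,"ry":0,"rz":0,"tx":-7,"ty":0.3,"tz":0,"fingers":0.4}]'
python3 - <<'E'
from h import *
to([547.9,200.3,200],1.185)
take('wrist','w3'); take('scene','s3')
crop('s3',255,165,415,265,5,'s3m')
E
```

```text
clock: 4.62
ee_pos: [428.4, 148.7, 133.1]
eef_rot: [0.054, 1.567, -0.05]
wrist_force: [-1.0, 1.9, -0.4]
width: 25.4
clock: 5.25
ee_pos: [427.4, 151.6, 202.0]
eef_rot: [0.053, 1.571, -0.052]
wrist_force: [0.7, 0.5, -1.0]
width: 58.9
t cm [ 0.19  5.66 11.7 ] r [ 0.319 -0.001 -0.001] | pos [427.4 151.6 202. ] yaw_y 1.504 tilt [-0.001  0.001 -1.   ] q6 0.41 q [ 0.34 -0.16 -0.16  1.57  0.    0.41] w 58.9 F [ 0.7  0.5 -1. ] T [-0.   -0.04  0.03] t 5.25
```

View pics/w3.png

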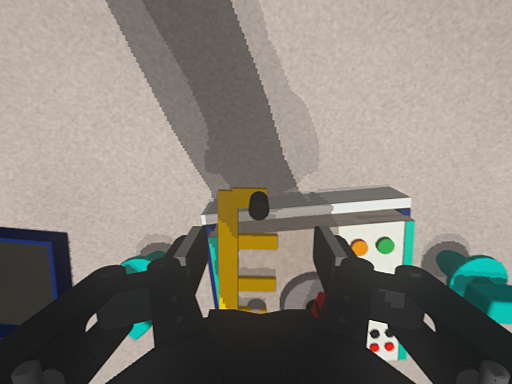

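View pics/s3m.png

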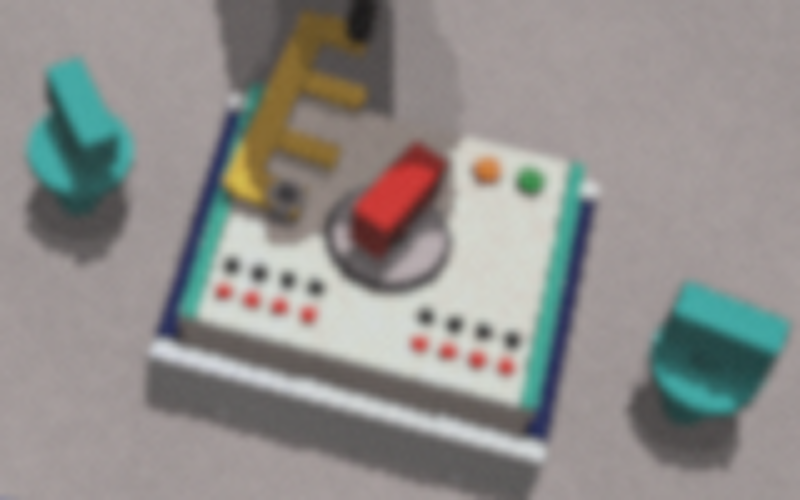

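```bash
python3 -m creep '[{"rx":0.16,"ry":0,"rz":0,"tx":-5,"ty":2,"tz":5,"fingers":0.4},{"rx":0.32,"ry":0,"rz":0,"tx":-8,"ty":4,"tz":9,"fingers":0.4},{"rx":0.32,"ry":0,"rz":0,"tx":-8,"ty":5.66,"tz":11.7,"fingers":0.4},{"rx":0.32,"ry":0,"rz":0,"tx":-8,"ty":5.66,"tz":11.7,"fingers":0.4},{"rx":0.32,"ry":0,"rz":0,"tx":-8,"ty":5.66,"tz":11.7,"fingers":0.4}]'
cat >> h.py <<'E'
def redtop(n,z=138,xy=(548,200),rad=50):
    p,d,c=load(n); W=cloud(d,c)
    hsv=cv2.cvtColor(np.ascontiguousarray(p),cv2.COLOR_RGB2HSV); H,S,V=[hsv[...,i].astype(int) for i in range(3)]
    m=(((H<10)|(H>170))&(S>120)&(abs(W[...,2]-z)<5)&(np.hypot(W[...,0]-xy[0],W[...,1]-xy[1])<rad)).astype(np.uint8)
    m=cv2.morphologyEx(m,cv2.MORPH_OPEN,np.ones((3,3),np.uint8)); q=W[m>0]
    C=np.cov(q[:,:2].T);w,v=np.linalg.eigh(C)
    print(n,len(q),'mean',q.mean(0).round(1),'rect',cv2.minAreaRect(q[:,:2].astype(np.float32)),'size',np.sqrt(w*12).round(1),'yaw',np.degrees(np.arctan2(v[1,1],v[0,1])).round(1),'zrange',np.percentile(q[:,2],[5,95]).round(1))
E
python3 - <<'E'
from h import *
take('wrist','w4'); redtop('w4');redtop('w1'); redtop('s3')
to([547.9,200.3,125],1.185)
p,d,c=load('w3');print(px2w(259,205,d[200,259],c),d[200,259])
E
```

```text
clock: 5.98
ee_pos: [549.2, 200.9, 288.4]
eef_rot: [0.307, 1.542, -0.299]
wrist_force: [-0.4, 0.2, 0.2]
width: 59.9
w4 1253 mean [546.5 200.  137.9] rect ((547.5759887695312, 199.36141967773438), (22.560178756713867, 59.496177673339844), 68.41858673095703) size [22.7 59.8] yaw 158.2 zrange [136.4 139.2]
w1 1197 mean [547.7 200.3 137.8] rect ((547.9752807617188, 199.70382690429688), (24.1968994140625, 58.55139923095703), 68.31265258789062) size [23.6 57.9] yaw 158.0 zrange [136.1 139.1]
s3 144 mean [552.4 197.7 138.1] rect ((550.5252685546875, 197.85427856445312), (22.902725219726562, 55.749637603759766), 67.4072265625) size [23.4 53.1] yaw 154.0 zrange [134.7 141.4]
t cm [16.39 -0.2  -0.19] r [-0.001  0.006 -0.007] | pos [549.  200.7 288.9] yaw_y 1.184 tilt [ 0.009  0.004 -1.   ] q6 0.74 q [0.35 0.18 0.35 1.73 0.   0.74] w 59.6 F [0.2 0.1 0.5] T [-0.02  0.07 -0.02] t 6.03
[424.20580263 151.01559018 128.46112228] 203.86774
```

View pics/w4.png

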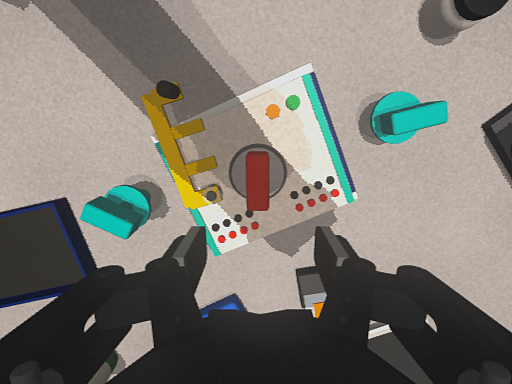

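The handle at (258,181) in this view gives (547.6,199.4), consistent with the first view. The hasp stands at about 1.46 rad, which is clear. I'll descend onto the handle.

```bash
python3 -m creep '[{"rx":0,"ry":0.006,"rz":-0.007,"tx":5,"ty":-0.1,"tz":-0.1,"fingers":0.4},{"rx":0,"ry":0.006,"rz":-0.007,"tx":10,"ty":-0.15,"tz":-0.1,"fingers":0.4},{"rx":0,"ry":0.006,"rz":-0.007,"tx":13,"ty":-0.15,"tz":-0.1,"fingers":0.4},{"rx":0,"ry":0.006,"rz":-0.007,"tx":14,"ty":-0.15,"tz":-0.1,"fingers":0.4},{"rx":0,"ry":0.006,"rz":-0.007,"tx":14,"ty":-0.15,"tz":-0.1,"fingers":0.4}]'
python3 - <<'E'
from h import *
to([548.1,199.7,125],1.189)
take('wrist','w5')
E
```

```text
clock: 6.65
ee_pos: [548.4, 200.2, 149.6]
eef_rot: [0.304, 1.548, -0.303]
wrist_force: [-0.1, 0.8, -0.0]
width: 59.9
t cm [ 2.46 -0.06 -0.01] r [-0.005  0.001 -0.001] | pos [548.4 200.2 149.6] yaw_y 1.184 tilt [ 0.001  0.    -1.   ] q6 0.74 q [ 0.35  0.15  0.05  1.46 -0.    0.74] w 59.9 F [-0.1  0.8 -0. ] T [-0.05  0.01 -0.03] t 6.65
```

View pics/w5.png

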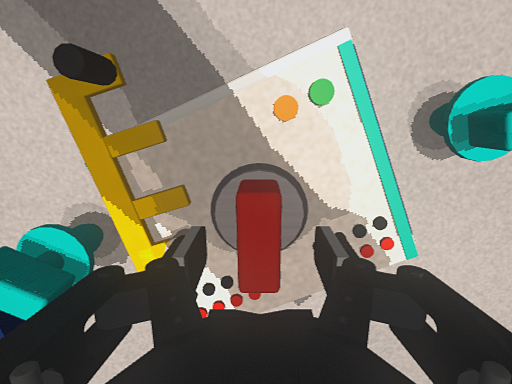

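```bash
python3 -m creep '[{"rx":0,"ry":0,"rz":0,"tx":0.8,"ty":-0.06,"tz":0,"fingers":0.3},{"rx":0,"ry":0,"rz":0,"tx":1.6,"ty":-0.06,"tz":0,"fingers":0.2},{"rx":0,"ry":0,"rz":0,"tx":2.4,"ty":-0.06,"tz":0,"fingers":0.1},{"rx":0,"ry":0,"rz":0,"tx":2.45,"ty":-0.06,"tz":0,"fingers":0},{"rx":0,"ry":0,"rz":0,"tx":2.45,"ty":-0.06,"tz":0,"fingers":-0.2}]' 70
python3 - <<'E'
from h import *
to([548.1,199.7,125],1.189)
E
```

```text
clock: 7.32
ee_pos: [548.7, 199.8, 125.9]
eef_rot: [0.304, 1.547, -0.302]
wrist_force: [-0.3, 0.1, -0.4]
width: 34.6
t cm [ 0.09 -0.03 -0.05] r [-0.005  0.002 -0.001] | pos [548.7 199.8 125.9] yaw_y 1.184 tilt [ 0.002  0.001 -1.   ] q6 0.74 q [ 0.35  0.15  0.    1.42 -0.    0.74] w 34.6 F [-0.3  0.1 -0.4] T [-0.01  0.05  0.02] t 7.33
```

```bash
python3 -m creep '[{"rx":0,"ry":0,"rz":0,"tx":0.05,"ty":0,"tz":0,"fingers":-0.4},{"rx":0,"ry":0,"rz":0,"tx":0.05,"ty":0,"tz":0,"fingers":-0.6},{"rx":0,"ry":0,"rz":0,"tx":0.05,"ty":0,"tz":0,"fingers":-1},{"rx":0,"ry":0,"rz":0,"tx":0.05,"ty":0,"tz":0,"fingers":-1},{"rx":0,"ry":0,"rz":0,"tx":0.05,"ty":0,"tz":0,"fingers":-1}]' 70
python3 - <<'E'
from h import *
to([548.1,199.7,125],1.189)
E
```

```text
clock: 7.95
ee_pos: [548.6, 199.3, 125.8]
eef_rot: [0.304, 1.547, -0.303]
wrist_force: [-1.8, -4.5, 3.8]
width: 22.9
t cm [ 0.08  0.02 -0.06] r [-0.005  0.002 -0.001] | pos [548.6 199.3 125.8] yaw_y 1.184 tilt [ 0.002 -0.    -1.   ] q6 0.74 q [ 0.35  0.15  0.    1.42 -0.    0.74] w 22.9 F [-1.8 -4.5  3.8] T [-0.93  0.47  0.1 ] t 7.95
```

```bash
python3 -m creep '[{"rx":0.15,"ry":0,"rz":0,"tx":0,"ty":0,"tz":0,"fingers":-1},{"rx":0.32,"ry":0,"rz":0,"tx":-0.04,"ty":0,"tz":0,"fingers":-1},{"rx":0.49,"ry":0,"rz":0,"tx":-0.09,"ty":0,"tz":0,"fingers":-1},{"rx":0.66,"ry":0,"rz":0,"tx":-0.15,"ty":0,"tz":0,"fingers":-1},{"rx":0.83,"ry":0,"rz":0,"tx":-0.21,"ty":0,"tz":0,"fingers":-1}]'
python3 - <<'E'
from h import *
to([548.1,199.7,125],1.189)
take('wrist','w6')
E
```

```text
clock: 8.57
ee_pos: [548.2, 199.3, 126.7]
eef_rot: [0.948, 1.354, -0.948]
wrist_force: [0.7, -0.7, -9.1]
width: 23.1
t cm [ 0.17  0.01 -0.04] r [-0.84   0.001  0.   ] | pos [548.2 199.3 126.7] yaw_y 0.349 tilt [ 0.    -0.001 -1.   ] q6 1.57 q [ 0.35  0.15  0.01  1.42 -0.    1.57] w 23.1 F [ 0.7 -0.7 -9.1] T [-0.12 -0.14  0.65] t 8.57
```

View pics/w6.png

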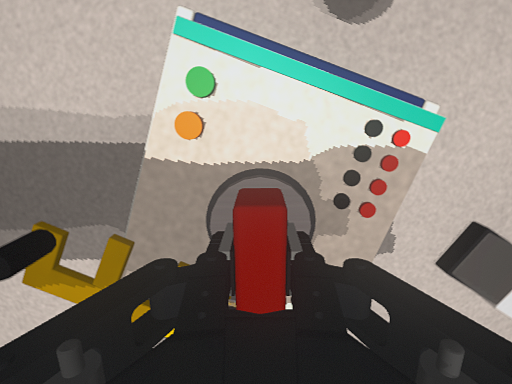

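The handle stays square in the jaws at (260,250), so the plug is turning with the tool. The pull is 9 N and the torque 0.65 Nm, so I'll twist back.

```bash
python3 -m creep '[{"rx":-0.15,"ry":0,"rz":0,"tx":-0.03,"ty":0,"tz":0,"fingers":-1},{"rx":-0.33,"ry":0,"rz":0,"tx":-0.1,"ty":0,"tz":0,"fingers":-1},{"rx":-0.51,"ry":0,"rz":0,"tx":-0.18,"ty":0,"tz":0,"fingers":-1},{"rx":-0.69,"ry":0,"rz":0,"tx":-0.26,"ty":0,"tz":0,"fingers":-1},{"rx":-0.87,"ry":0,"rz":0,"tx":-0.34,"ty":0,"tz":0,"fingers":-1}]'
python3 - <<'E'
from h import *
to([548.1,199.7,125],1.189)
E
```

```text
clock: 9.25
ee_pos: [548.0, 199.3, 128.5]
eef_rot: [0.275, 1.554, -0.277]
wrist_force: [2.9, 1.6, -13.1]
width: 23.3
t cm [ 0.35  0.04 -0.  ] r [ 0.03  -0.001  0.001] | pos [548.  199.3 128.5] yaw_y 1.219 tilt [-0.001 -0.001 -1.   ] q6 0.7 q [ 0.35  0.16  0.01  1.43 -0.    0.7 ] w 23.3 F [  2.9   1.6 -13.1] T [ 0.35 -0.81 -0.59] t 9.25
```

```bash
python3 -m creep '[{"rx":0.15,"ry":0,"rz":0,"tx":-0.04,"ty":0,"tz":0,"fingers":-1},{"rx":0.33,"ry":0,"rz":0,"tx":-0.12,"ty":0,"tz":0,"fingers":-1},{"rx":0.51,"ry":0,"rz":0,"tx":-0.2,"ty":0,"tz":0,"fingers":-1},{"rx":0.69,"ry":0,"rz":0,"tx":-0.28,"ty":0,"tz":0,"fingers":-1},{"rx":0.87,"ry":0,"rz":0,"tx":-0.36,"ty":0,"tz":0,"fingers":-1}]'
python3 - <<'E'
from h import *
to([548.1,199.7,125],1.189)
take('side','d7');take('wrist','w7')
crop('side0',190,145,290,215,8,'d0m');crop('d7',190,145,290,215,8,'d7m')
E
```

```text
clock: 9.88
ee_pos: [547.9, 199.0, 130.6]
eef_rot: [0.948, 1.354, -0.953]
wrist_force: [2.4, -0.8, -11.9]
width: 23.1
t cm [ 0.56  0.04 -0.06] r [-0.843 -0.     0.003] | pos [547.9 199.  130.6] yaw_y 0.346 tilt [-0.002 -0.002 -1.   ] q6 1.57 q [ 0.35  0.16  0.02  1.43 -0.    1.57] w 23.1 F [  2.4  -0.8 -11.9] T [-0.33 -0.94  0.63] t 9.88
```

View pics/d7m.png

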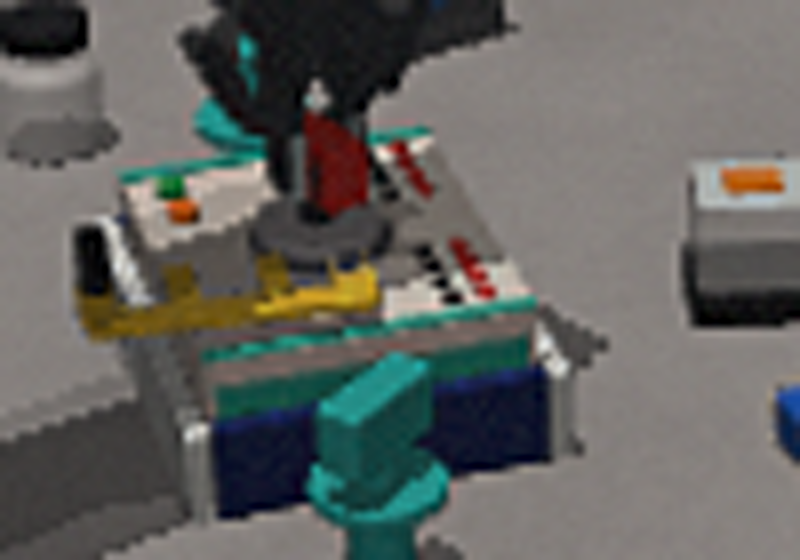

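View pics/w7.png

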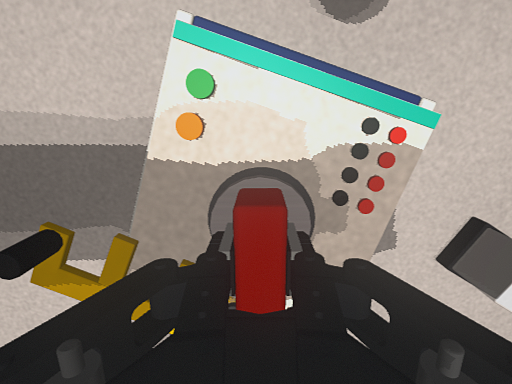

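The module's edges are unmoved in the side view and the plug holds its place in the jaws, now about 5 mm up. I'll continue.

```bash
python3 -m creep '[{"rx":-0.15,"ry":0,"rz":0,"tx":-0.05,"ty":0,"tz":0,"fingers":-1},{"rx":-0.33,"ry":0,"rz":0,"tx":-0.14,"ty":0,"tz":0,"fingers":-1},{"rx":-0.51,"ry":0,"rz":0,"tx":-0.22,"ty":0,"tz":0,"fingers":-1},{"rx":-0.69,"ry":0,"rz":0,"tx":-0.3,"ty":0,"tz":0,"fingers":-1},{"rx":-0.87,"ry":0,"rz":0,"tx":-0.38,"ty":0,"tz":0,"fingers":-1}]'
python3 -m creep '[{"rx":0.15,"ry":0,"rz":0,"tx":-0.05,"ty":0,"tz":0,"fingers":-1},{"rx":0.33,"ry":0,"rz":0,"tx":-0.14,"ty":0,"tz":0,"fingers":-1},{"rx":0.51,"ry":0,"rz":0,"tx":-0.22,"ty":0,"tz":0,"fingers":-1},{"rx":0.69,"ry":0,"rz":0,"tx":-0.3,"ty":0,"tz":0,"fingers":-1},{"rx":0.87,"ry":0,"rz":0,"tx":-0.38,"ty":0,"tz":0,"fingers":-1}]'
python3 - <<'E'
from h import *
to([548.1,199.7,125],1.189)
E
```

```text
clock: 10.6
ee_pos: [548.0, 199.4, 133.4]
eef_rot: [0.266, 1.557, -0.269]
wrist_force: [3.4, 2.3, -11.8]
width: 23.1
clock: 11.22
ee_pos: [548.0, 199.1, 136.1]
eef_rot: [0.936, 1.361, -0.943]
wrist_force: [3.8, -1.7, -13.6]
width: 23.2
t cm [ 1.11  0.03 -0.06] r [-0.827 -0.001  0.005] | pos [548.  199.1 136.1] yaw_y 0.362 tilt [-0.004 -0.002 -1.   ] q6 1.56 q [ 0.35  0.16  0.03  1.45 -0.    1.56] w 23.2 F [  3.8  -1.7 -13.6] T [-0.44 -1.04  0.68] t 11.22
```

```bash
python3 -m creep '[{"rx":-0.15,"ry":0,"rz":0,"tx":-0.05,"ty":0.03,"tz":0,"fingers":-1},{"rx":-0.33,"ry":0,"rz":0.004,"tx":-0.14,"ty":0.03,"tz":0,"fingers":-1},{"rx":-0.51,"ry":0,"rz":0.004,"tx":-0.22,"ty":0.03,"tz":0,"fingers":-1},{"rx":-0.69,"ry":0,"rz":0.004,"tx":-0.3,"ty":0.03,"tz":0,"fingers":-1},{"rx":-0.87,"ry":0,"rz":0.004,"tx":-0.39,"ty":0.03,"tz":0,"fingers":-1}]'
python3 -m creep '[{"rx":0.15,"ry":0,"rz":0,"tx":-0.05,"ty":0,"tz":0,"fingers":-1},{"rx":0.33,"ry":0,"rz":0,"tx":-0.14,"ty":0,"tz":0,"fingers":-1},{"rx":0.51,"ry":0,"rz":0,"tx":-0.22,"ty":0,"tz":0,"fingers":-1},{"rx":0.69,"ry":0,"rz":0,"tx":-0.3,"ty":0,"tz":0,"fingers":-1},{"rx":0.87,"ry":0,"rz":0,"tx":-0.39,"ty":0,"tz":0,"fingers":-1}]'
python3 - <<'E'
from h import *
to([548.1,199.7,125],1.189)
take('side','d8');take('wrist','w8');crop('d8',190,145,290,215,8,'d8m')
for n in('w7','w8'):
    p,d,c=load(n);W=cloud(d,c);m=(abs(W[...,2]-80)<12)&(p.min(-1)>150)&(np.hypot(W[...,0]-548,W[...,1]-200)<110);print(n,m.sum(),np.median(W[m],0))
for n in('side0','d7','d8'):
    p,d,c=load(n);W=cloud(d,c);m=(abs(W[...,2]-80)<12)&(p.min(-1)>110)&(abs(W[...,0]-600)<30)&(abs(W[...,1]-120)<40);print(n,m.sum(),np.median(W[m],0))
E
```

```text
clock: 11.85
ee_pos: [548.1, 199.3, 138.7]
eef_rot: [0.258, 1.558, -0.257]
wrist_force: [3.9, 1.7, -14.1]
width: 23.4
clock: 12.48
ee_pos: [548.1, 199.0, 141.3]
eef_rot: [0.928, 1.366, -0.932]
wrist_force: [3.5, -2.4, -13.6]
width: 23.2
t cm [ 1.63  0.03 -0.07] r [-0.815 -0.003  0.003] | pos [548.1 199.  141.3] yaw_y 0.374 tilt [-0.004 -0.    -1.   ] q6 1.54 q [0.35 0.16 0.04 1.45 0.   1.54] w 23.2 F [  3.5  -2.4 -13.6] T [-0.42 -1.1   0.58] t 12.47
w7 19582 [528.58286627 261.36124869  80.1673266 ]
w8 17864 [529.79214679 260.49004911  80.17074362]
side0 73 [591.83872212 131.79116489  79.57182756]
d7 54 [601.3546787  125.15974194  79.67139345]
d8 48 [600.32235801 125.60582254  79.96347037]
```

View pics/d8m.png

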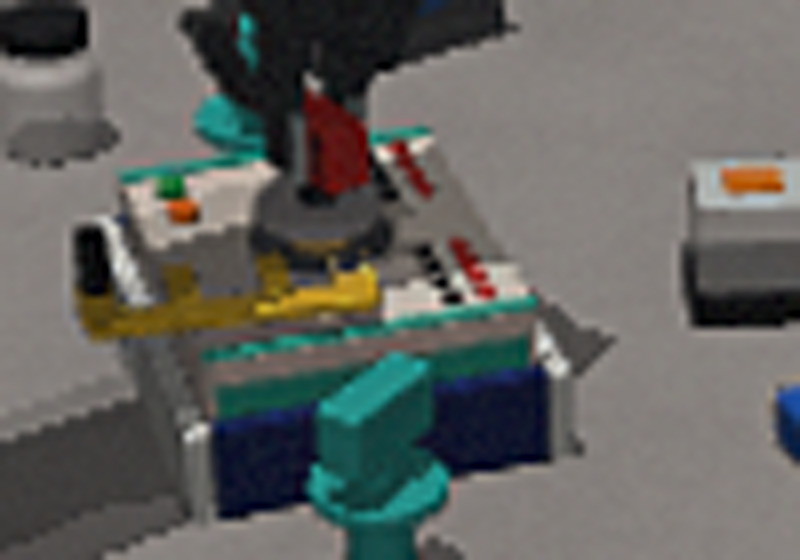

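View pics/w8.png

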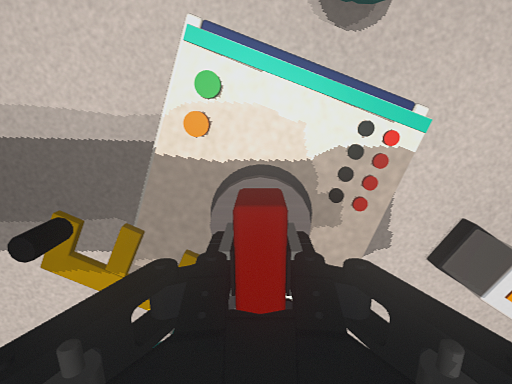

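The brass shank now shows under the collar and the module top still measures 80.2 mm. The plug is about 15.5 mm up, so I'll carry on.

```bash
python3 -m creep '[{"rx":-0.15,"ry":0,"rz":0,"tx":-0.05,"ty":0,"tz":0,"fingers":-1},{"rx":-0.33,"ry":0,"rz":0.004,"tx":-0.14,"ty":0.03,"tz":0,"fingers":-1},{"rx":-0.51,"ry":0,"rz":0.004,"tx":-0.22,"ty":0.03,"tz":0,"fingers":-1},{"rx":-0.69,"ry":0,"rz":0.004,"tx":-0.3,"ty":0.03,"tz":0,"fingers":-1},{"rx":-0.87,"ry":0,"rz":0.004,"tx":-0.39,"ty":0.03,"tz":0,"fingers":-1}]'
python3 -m creep '[{"rx":0.15,"ry":0,"rz":0,"tx":-0.05,"ty":0,"tz":0,"fingers":-1},{"rx":0.33,"ry":0,"rz":0,"tx":-0.14,"ty":0,"tz":0,"fingers":-1},{"rx":0.51,"ry":0,"rz":0,"tx":-0.22,"ty":0,"tz":0,"fingers":-1},{"rx":0.69,"ry":0,"rz":0,"tx":-0.3,"ty":0,"tz":0,"fingers":-1},{"rx":0.87,"ry":0,"rz":0,"tx":-0.39,"ty":0,"tz":0,"fingers":-1}]'
python3 -m creep '[{"rx":-0.15,"ry":0,"rz":0,"tx":-0.05,"ty":0,"tz":0,"fingers":-1},{"rx":-0.33,"ry":0,"rz":0.004,"tx":-0.14,"ty":0.03,"tz":0,"fingers":-1},{"rx":-0.51,"ry":0,"rz":0.004,"tx":-0.22,"ty":0.03,"tz":0,"fingers":-1},{"rx":-0.69,"ry":0,"rz":0.004,"tx":-0.3,"ty":0.03,"tz":0,"fingers":-1},{"rx":-0.87,"ry":0,"rz":0.004,"tx":-0.39,"ty":0.03,"tz":0,"fingers":-1}]'
python3 - <<'E'
from h import *
to([548.1,199.7,125],1.189)
E
```

```text
clock: 13.2
ee_pos: [548.2, 199.3, 144.4]
eef_rot: [0.246, 1.56, -0.242]
wrist_force: [3.2, 0.4, -13.8]
width: 23.1
clock: 13.82
ee_pos: [548.2, 199.0, 147.5]
eef_rot: [0.916, 1.374, -0.915]
wrist_force: [4.2, -2.4, -14.1]
width: 23.2
clock: 14.45
ee_pos: [548.3, 199.2, 150.6]
eef_rot: [0.234, 1.561, -0.227]
wrist_force: [3.0, 0.2, -13.5]
width: 23.0
t cm [ 2.56  0.03 -0.02] r [ 0.088 -0.003 -0.004] | pos [548.3 199.2 150.6] yaw_y 1.277 tilt [-0.002  0.005 -1.   ] q6 0.64 q [0.35 0.15 0.05 1.47 0.01 0.64] w 23.0 F [  3.    0.2 -13.5] T [ 0.07 -0.78 -0.45] t 14.45
```

```bash
python3 -m creep '[{"rx":0.15,"ry":0,"rz":0,"tx":-0.05,"ty":0,"tz":0,"fingers":-1},{"rx":0.33,"ry":0,"rz":0,"tx":-0.14,"ty":0,"tz":0,"fingers":-1},{"rx":0.51,"ry":0,"rz":0,"tx":-0.22,"ty":0,"tz":0,"fingers":-1},{"rx":0.69,"ry":0,"rz":0,"tx":-0.3,"ty":0,"tz":0,"fingers":-1},{"rx":0.87,"ry":0,"rz":0,"tx":-0.39,"ty":0,"tz":0,"fingers":-1}]'
python3 -m creep '[{"rx":-0.15,"ry":0,"rz":0,"tx":-0.05,"ty":0,"tz":0,"fingers":-1},{"rx":-0.33,"ry":0,"rz":0,"tx":-0.14,"ty":0,"tz":0,"fingers":-1},{"rx":-0.51,"ry":0,"rz":0,"tx":-0.22,"ty":0,"tz":0,"fingers":-1},{"rx":-0.69,"ry":0,"rz":0,"tx":-0.3,"ty":0,"tz":0,"fingers":-1},{"rx":-0.87,"ry":0,"rz":0,"tx":-0.39,"ty":0,"tz":0,"fingers":-1}]'
python3 -m creep '[{"rx":0.15,"ry":0,"rz":0,"tx":-0.05,"ty":0,"tz":0,"fingers":-1},{"rx":0.33,"ry":0,"rz":0,"tx":-0.14,"ty":0,"tz":0,"fingers":-1},{"rx":0.51,"ry":0,"rz":0,"tx":-0.22,"ty":0,"tz":0,"fingers":-1},{"rx":0.69,"ry":0,"rz":0,"tx":-0.3,"ty":0,"tz":0,"fingers":-1},{"rx":0.87,"ry":0,"rz":0,"tx":-0.39,"ty":0,"tz":0,"fingers":-1}]'
python3 - <<'E'
from h import *
to([548.1,199.7,125],1.189)
take('side','d9');crop('d9',190,145,290,215,8,'d9m'); take('wrist','w9')
for n in('w8','w9'):
    p,d,c=load(n);W=cloud(d,c);m=(abs(W[...,2]-80)<12)&(p.min(-1)>150)&(np.hypot(W[...,0]-548,W[...,1]-200)<110);print(n,m.sum(),np.median(W[m],0))
E
```

```text
clock: 15.08
ee_pos: [548.4, 199.0, 153.8]
eef_rot: [0.905, 1.38, -0.9]
wrist_force: [4.3, -3.3, -12.8]
width: 22.9
clock: 15.7
ee_pos: [548.6, 199.2, 158.7]
eef_rot: [0.221, 1.562, -0.212]
wrist_force: [0.0, 0.5, -2.2]
width: 23.0
clock: 16.32
ee_pos: [548.5, 199.4, 163.6]
eef_rot: [0.893, 1.386, -0.884]
wrist_force: [0.5, 0.4, -2.8]
width: 23.3
t cm [ 3.86 -0.04 -0.02] r [-0.761 -0.005 -0.005] | pos [548.5 199.4 163.6] yaw_y 0.428 tilt [-0.     0.006 -1.   ] q6 1.49 q [0.35 0.15 0.07 1.49 0.01 1.49] w 23.3 F [ 0.5  0.4 -2.8] T [-0.16  0.02 -0.01] t 16.32
w8 17864 [529.79214679 260.49004911  80.17074362]
w9 17520 [541.65563491 255.69782899  80.14921135]
```

View pics/d9m.png

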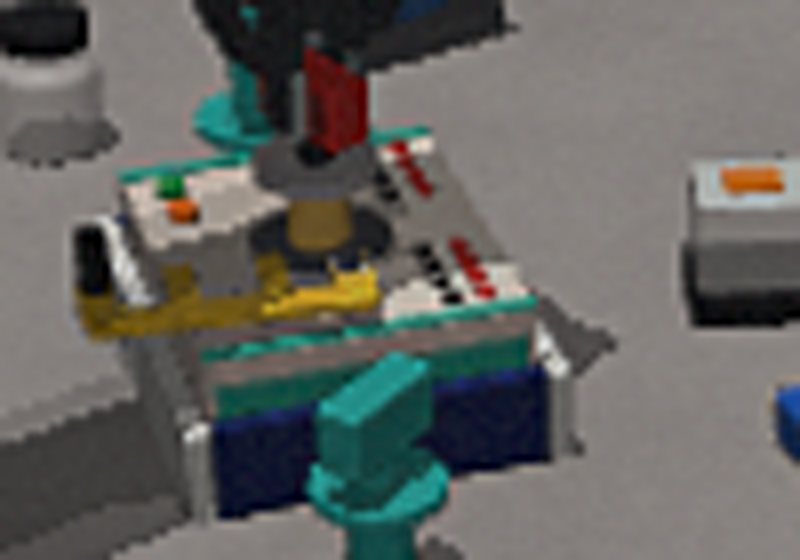

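The jaws have let go: the force is now only the plug's weight (2.8 N), and the module is seated. I'll lift straight up.

```bash
python3 -m creep '[{"rx":0,"ry":0,"rz":0,"tx":-0.5,"ty":0,"tz":0,"fingers":-1},{"rx":0,"ry":0,"rz":0,"tx":-1.2,"ty":0,"tz":0,"fingers":-1},{"rx":0,"ry":0,"rz":0,"tx":-2,"ty":0,"tz":0,"fingers":-1},{"rx":0,"ry":0,"rz":0,"tx":-2.8,"ty":0,"tz":0,"fingers":-1},{"rx":0,"ry":0,"rz":0,"tx":-3.6,"ty":0,"tz":0,"fingers":-1}]'
python3 -m creep '[{"rx":0,"ry":-0.005,"rz":-0.005,"tx":-2,"ty":0,"tz":0,"fingers":-1},{"rx":0,"ry":-0.005,"rz":-0.005,"tx":-4,"ty":0,"tz":0,"fingers":-1},{"rx":0,"ry":-0.005,"rz":-0.005,"tx":-6,"ty":0,"tz":0,"fingers":-1},{"rx":0,"ry":-0.005,"rz":-0.005,"tx":-7,"ty":0,"tz":0,"fingers":-1},{"rx":0,"ry":-0.005,"rz":-0.005,"tx":-7,"ty":0,"tz":0,"fingers":-1}]'
python3 - <<'E'
from h import *
# tray fit from initial side & scene
for n in('scene0','side0'):
    p,d,c=load(n);W=cloud(d,c)
    hsv=cv2.cvtColor(np.ascontiguousarray(p),cv2.COLOR_RGB2HSV); H,S,V=[hsv[...,i].astype(int) for i in range(3)]
    m=(H>100)&(H<130)&(S>90)&(abs(W[...,2]-25)<10)&(abs(W[...,0]-540)<120)&(abs(W[...,1]+235)<170)
    r=cv2.minAreaRect(W[m][:,:2].astype(np.float32));print(n,m.sum(),r)
    # spare handle
    b=(H>100)&(H<125)&(S>140)&(abs(W[...,2]-113)<5)&(abs(W[...,0]-520)<60)&(abs(W[...,1]+310)<60)
    print('spare',W[b].mean(0),cv2.minAreaRect(W[b][:,:2].astype(np.float32)))
    # tall things between module and tray
    t=(W[...,2]>60)&(W[...,0]>350)&(W[...,0]<800)&(W[...,1]>-330)&(W[...,1]<90)
    from scipy import ndimage as nd
    l,k=nd.label(t)
    for i in range(1,k+1):
        q=W[l==i]
        if len(q)>20: print(len(q),q.min(0).round(),q.max(0).round())
to([545,190,270],0.428)
E
```

```text
clock: 17.05
ee_pos: [548.7, 199.2, 200.3]
eef_rot: [0.891, 1.386, -0.882]
wrist_force: [0.3, -0.2, -2.1]
width: 22.9
clock: 17.68
ee_pos: [548.9, 198.9, 270.8]
eef_rot: [0.886, 1.384, -0.887]
wrist_force: [-0.5, 0.1, -2.2]
width: 23.2
scene0 383 ((539.8846435546875, -234.09478759765625), (248.75161743164062, 150.3929901123047), 80.75665283203125)
spare [ 522.32184719 -306.40964175  112.92431397] ((521.2103881835938, -307.46258544921875), (24.78498077392578, 53.32313537597656), 44.68190002441406)
396 [ 494. -329.   60.] [ 550. -276.  120.]
237 [500. -15.  60.] [558.  41. 115.]
455 [ 754. -232.   61.] [ 800. -179.  147.]
side0 519 ((539.089111328125, -239.51095581054688), (255.1939239501953, 149.32496643066406), 80.89530181884766)
spare [ 519.52770931 -313.32200136  111.8239126 ] ((519.85400390625, -311.59869384765625), (28.44919204711914, 59.78864669799805), 40.66181564331055)
176 [501. -23.  60.] [559.  34. 111.]
440 [ 749. -239.   61.] [ 800. -180.  144.]
327 [ 490. -330.   60.] [ 550. -283.  117.]
t cm [ 0.08 -0.73  0.64] r [ 0.003 -0.001  0.001] | pos [548.9 198.9 270.8] yaw_y 0.431 tilt [-0.001  0.    -1.   ] q6 1.49 q [0.35 0.18 0.31 1.71 0.   1.49] w 23.2 F [-0.5  0.1 -2.2] T [ 0.01 -0.01 -0.  ] t 17.68
```

```bash
python3 -m creep '[{"rx":0,"ry":0,"rz":0,"tx":0,"ty":-1,"tz":2.2,"fingers":-1},{"rx":0,"ry":0,"rz":0,"tx":0,"ty":-3,"tz":6.5,"fingers":-1},{"rx":0,"ry":0,"rz":0,"tx":0,"ty":-5,"tz":10.9,"fingers":-1},{"rx":0,"ry":0,"rz":0,"tx":0,"ty":-7,"tz":15.3,"fingers":-1},{"rx":0,"ry":0,"rz":0,"tx":0,"ty":-9,"tz":19.6,"fingers":-1}]'
python3 - <<'E'
from h import *
to([549,-177,230])
E
```

```text
clock: 18.3
ee_pos: [548.6, -18.3, 269.7]
eef_rot: [0.886, 1.385, -0.887]
wrist_force: [-0.6, 1.0, -1.3]
width: 23.1
t cm [ 3.96 -6.59 14.44] r [-0.    -0.001  0.002] | pos [548.6 -18.3 269.7] yaw_y 0.431 tilt [-0.002  0.    -1.   ] q6 1.11 q [-0.03  0.09  0.22  1.69  0.    1.11] w 23.1 F [-0.6  1.  -1.3] T [-0.01 -0.08 -0.03] t 18.3
```

```bash
python3 -m creep '[{"rx":0,"ry":0,"rz":0,"tx":0,"ty":-1.8,"tz":4,"fingers":-1},{"rx":0,"ry":0,"rz":0,"tx":0,"ty":-3.6,"tz":8,"fingers":-1},{"rx":0,"ry":0,"rz":0,"tx":2,"ty":-5.2,"tz":11.5,"fingers":-1},{"rx":0,"ry":0,"rz":0,"tx":4,"ty":-6.6,"tz":14.4,"fingers":-1},{"rx":0,"ry":0,"rz":0,"tx":4,"ty":-6.6,"tz":14.4,"fingers":-1}]'
python3 - <<'E'
from h import *
to([549,-177,150])
take('wrist','w10');take('side','d10');take('scene','s10')
crop('d10',220,210,300,300,6,'d10c')
E
```

```text
clock: 18.92
ee_pos: [547.5, -178.4, 226.6]
eef_rot: [0.887, 1.389, -0.891]
wrist_force: [-0.0, 0.1, -3.0]
width: 23.0
t cm [ 7.65  0.24 -0.03] r [-0.    -0.004  0.006] | pos [ 547.5 -178.4  226.6] yaw_y 0.428 tilt [-0.007  0.001 -1.   ] q6 0.83 q [-0.31  0.15  0.19  1.62 -0.    0.83] w 23.0 F [-0.   0.1 -3. ] T [ 0.02 -0.04 -0.03] t 18.93
```

View pics/w10.png

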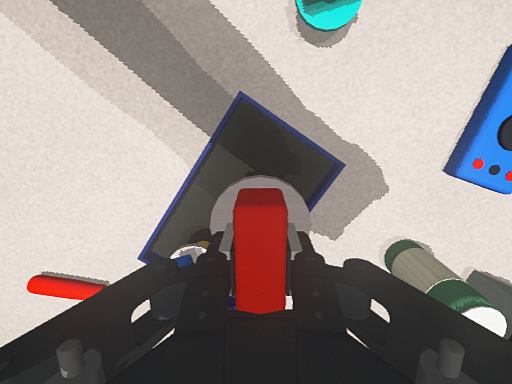

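View pics/d10.png

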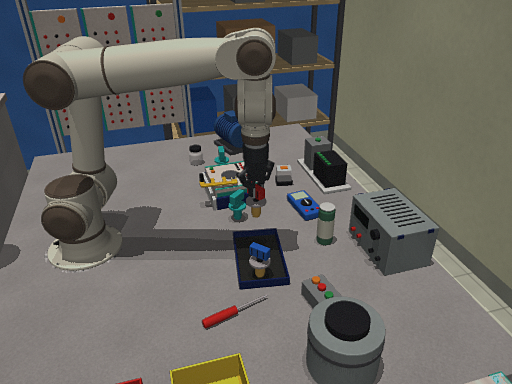

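View pics/s10.png

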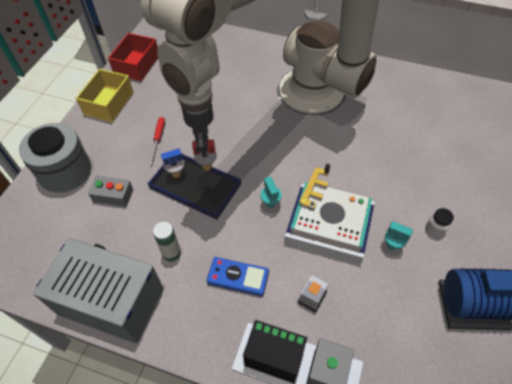

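The plug hangs straight in the jaws over the tray, and the hasp and module look right. I'll check the tray from its rim corners at (240,93), (345,165) and (138,258).

```bash
python3 - <<'E'
from h import *
p,d,c=load('w10')
A,B,C=[px2w(u,v,0,c,28) for u,v in((240,93),(345,165),(138,258))]
print(A.round(1),B.round(1),C.round(1),np.linalg.norm(A-B),np.linalg.norm(A-C))
y=np.array([.16,.987,0]);x=np.array([.987,-.16,0])
ctr=(A+B)/2-125*y;print('ctr',ctr,'target',ctr+60*y)
ex=(B-A)/np.linalg.norm(B-A);print(np.degrees(np.arctan2(ex[1],ex[0])))
to([549,-177,150])
E
```

```text
[ 486.9 -102.4   28. ] [ 632.6 -124.8   28. ] [ 446.4 -345.    28. ] 147.417980155349 245.91633117600895
ctr [ 539.7143912  -236.97088267   28.        ] target [ 549.3143912  -177.75088267   28.        ]
-8.704204309498342
t cm [7.96 0.02 0.1 ] r [-0.    -0.002  0.002] | pos [ 548.6 -176.3  229.6] yaw_y 0.431 tilt [-0.003  0.001 -1.   ] q6 0.83 q [-0.31  0.15  0.19  1.62 -0.    0.83] w 22.9 F [-0.2  0.3 -2.4] T [-0.    0.    0.02] t 19.07
```

```bash
python3 -m creep '[{"rx":0,"ry":-0.002,"rz":0.002,"tx":3,"ty":0,"tz":0.05,"fingers":-1},{"rx":0,"ry":-0.002,"rz":0.002,"tx":6,"ty":0,"tz":0.1,"fingers":-1},{"rx":0,"ry":-0.002,"rz":0.002,"tx":9,"ty":0,"tz":0.1,"fingers":-1},{"rx":0,"ry":-0.002,"rz":0.002,"tx":11,"ty":0,"tz":0.1,"fingers":-1},{"rx":0,"ry":-0.002,"rz":0.002,"tx":11.5,"ty":0,"tz":0.1,"fingers":-1}]'
python3 - <<'E'
from h import *
to([549,-177,100.8])
E
```

```text
clock: 19.7
ee_pos: [548.5, -176.0, 113.9]
eef_rot: [0.885, 1.384, -0.886]
wrist_force: [-0.5, -0.4, -1.8]
width: 22.8
t cm [1.31 0.01 0.11] r [-0.    -0.001  0.001] | pos [ 548.5 -176.   113.9] yaw_y 0.433 tilt [-0.001  0.    -1.   ] q6 0.83 q [-0.31  0.14 -0.03  1.4  -0.    0.83] w 22.8 F [-0.5 -0.4 -1.8] T [-0.03 -0.02  0.03] t 19.7
```

```bash
python3 -m creep '[{"rx":0,"ry":0,"rz":0,"tx":0.4,"ty":0,"tz":0,"fingers":-1},{"rx":0,"ry":0,"rz":0,"tx":0.8,"ty":0,"tz":0,"fingers":-1},{"rx":0,"ry":0,"rz":0,"tx":1.1,"ty":0,"tz":0,"fingers":-1},{"rx":0,"ry":0,"rz":0,"tx":1.2,"ty":0,"tz":0,"fingers":-1},{"rx":0,"ry":0,"rz":0,"tx":1.25,"ty":0,"tz":0,"fingers":-1}]'
python3 - <<'E'
from h import *
to([549,-177,100.8])
E
```

```text
clock: 20.32
ee_pos: [548.5, -176.0, 101.4]
eef_rot: [0.885, 1.384, -0.886]
wrist_force: [0.3, 0.3, -2.3]
width: 23.3
t cm [0.06 0.   0.11] r [-0.    -0.001  0.001] | pos [ 548.5 -176.   101.4] yaw_y 0.432 tilt [-0.001  0.    -1.   ] q6 0.83 q [-0.31  0.15 -0.05  1.37 -0.    0.83] w 23.3 F [ 0.3  0.3 -2.3] T [ 0.02 -0.03  0.03] t 20.32
```

Still hanging, with no contact yet. I'll go down in sub-millimetre steps.

```bash
python3 -m creep '[{"rx":0,"ry":0,"rz":0,"tx":0.03,"ty":0,"tz":0,"fingers":-1},{"rx":0,"ry":0,"rz":0,"tx":0.06,"ty":0,"tz":0,"fingers":-1},{"rx":0,"ry":0,"rz":0,"tx":0.09,"ty":0,"tz":0,"fingers":-1},{"rx":0,"ry":0,"rz":0,"tx":0.12,"ty":0,"tz":0,"fingers":-1},{"rx":0,"ry":0,"rz":0,"tx":0.12,"ty":0,"tz":0,"fingers":-1}]'
```

```text
clock: 20.95
ee_pos: [548.6, -176.1, 100.9]
eef_rot: [0.885, 1.384, -0.885]
wrist_force: [-2.3, -0.1, 5.3]
width: 23.5
```

Contact: the force has turned to +5.3 N at the expected height. I'll open gently.

```bash
python3 -m creep '[{"rx":0,"ry":0,"rz":0,"tx":0,"ty":0,"tz":0,"fingers":-0.4},{"rx":0,"ry":0,"rz":0,"tx":0,"ty":0,"tz":0,"fingers":-0.3},{"rx":0,"ry":0,"rz":0,"tx":0,"ty":0,"tz":0,"fingers":-0.1},{"rx":0,"ry":0,"rz":0,"tx":0,"ty":0,"tz":0,"fingers":0.1},{"rx":0,"ry":0,"rz":0,"tx":0,"ty":0,"tz":0,"fingers":0.1}]' 20
python3 - <<'E'
from h import *
to([549,-177,100.8])
take('wrist','w11')
E
```

```text
clock: 21.58
ee_pos: [548.6, -176.1, 100.8]
eef_rot: [0.885, 1.384, -0.885]
wrist_force: [0.4, 1.1, -0.7]
width: 47.1
t cm [ 0.  -0.   0.1] r [-0. -0.  0.] | pos [ 548.6 -176.1  100.8] yaw_y 0.432 tilt [-0. -0. -1.] q6 0.83 q [-0.31  0.14 -0.05  1.37 -0.    0.83] w 47.1 F [ 0.4  1.1 -0.7] T [-0.02  0.05 -0.01] t 21.57
```

View pics/w11.png

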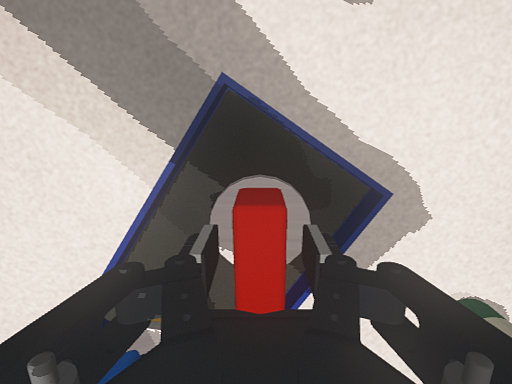

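The plug stands free in the middle of the open jaws, with the handle at (260,250). I'll retreat straight up.

```bash
python3 -m creep '[{"rx":0,"ry":0,"rz":0,"tx":-1,"ty":0,"tz":0,"fingers":0.1},{"rx":0,"ry":0,"rz":0,"tx":-3,"ty":0,"tz":0,"fingers":0.1},{"rx":0,"ry":0,"rz":0,"tx":-7,"ty":0,"tz":0,"fingers":0.1},{"rx":0,"ry":0,"rz":0,"tx":-12,"ty":0,"tz":0,"fingers":0.1},{"rx":0,"ry":0,"rz":0,"tx":-17,"ty":0,"tz":0,"fingers":0.1}]'
python3 -m creep '[{"rx":0,"ry":0,"rz":0,"tx":0,"ty":-4,"tz":-4,"fingers":0.1},{"rx":0,"ry":0,"rz":0,"tx":0,"ty":-8,"tz":-4,"fingers":0.1},{"rx":0,"ry":0,"rz":0,"tx":0,"ty":-13,"tz":-4,"fingers":0.1},{"rx":0,"ry":0,"rz":0,"tx":0,"ty":-16,"tz":-4,"fingers":0.1},{"rx":0,"ry":0,"rz":0,"tx":0,"ty":-16,"tz":-4,"fingers":0.1}]'
python3 - <<'E'
from h import *
to([549,-177,250])
take('wrist','w12');take('scene','s12');take('side','d12')
redtop('w12',113,(549,-177),60);redtop('s12',113,(549,-177),60);redtop('d12',113,(549,-177),60)
crop('s12',140,130,400,270,3,'s12c');crop('d12',180,140,310,300,3.7,'d12c')
for n in('scene0','s12','side0','d12'):
    p,d,c=load(n);W=cloud(d,c)
    hsv=cv2.cvtColor(np.ascontiguousarray(p),cv2.COLOR_RGB2HSV); H,S,V=[hsv[...,i].astype(int) for i in range(3)]
    b=(H>100)&(H<125)&(S>140)&(abs(W[...,2]-113)<5)&(abs(W[...,0]-520)<60)&(abs(W[...,1]+310)<60)
    m=(abs(W[...,2]-80)<12)&(p.min(-1)>110)&(abs(W[...,0]-550)<80)&(abs(W[...,1]-200)<85)
    print(n,'spare',W[b].mean(0).round(1),'modtop z',np.median(W[m][:,2]).round(2))
E
```

```text
clock: 22.25
ee_pos: [548.4, -176.0, 273.2]
eef_rot: [0.885, 1.383, -0.885]
wrist_force: [0.4, -0.4, -0.3]
width: 47.1
clock: 22.88
ee_pos: [385.1, -207.3, 274.6]
eef_rot: [0.886, 1.38, -0.886]
wrist_force: [0.5, -0.4, 0.0]
width: 46.9
t cm [ 2.49 16.16  4.08] r [-0.     0.002 -0.001] | pos [ 385.1 -207.3  274.6] yaw_y 0.43 tilt [ 0.002 -0.001 -1.   ] q6 0.65 q [-0.49 -0.17 -0.03  1.71 -0.    0.65] w 46.9 F [ 0.5 -0.4  0. ] T [ 0.06 -0.04  0.07] t 22.88
w12 1127 mean [ 545.9 -174.6  112.6] rect ((547.9432373046875, -175.29681396484375), (24.582120895385742, 59.79715347290039), 25.180856704711914) size [23.8 59.5] yaw 114.1 zrange [110.1 114. ]
s12 126 mean [ 549.8 -178.7  113.3] rect ((547.9642333984375, -177.56326293945312), (26.81399154663086, 55.54978942871094), 26.366546630859375) size [24.7 55.2] yaw 111.4 zrange [110.  116.9]
d12 85 mean [ 547.9 -181.2  112.1] rect ((547.5311279296875, -180.00674438476562), (24.803998947143555, 60.57341003417969), 26.876605987548828) size [24.2 59.2] yaw 115.1 zrange [108.9 114.9]
scene0 spare [ 522.3 -306.4  112.9] modtop z 80.52
s12 spare [ 522.3 -307.6  113.2] modtop z 80.44
side0 spare [ 519.5 -313.3  111.8] modtop z 79.04
d12 spare [ 519.5 -313.3  111.9] modtop z 79.23
```

View pics/s12c.png

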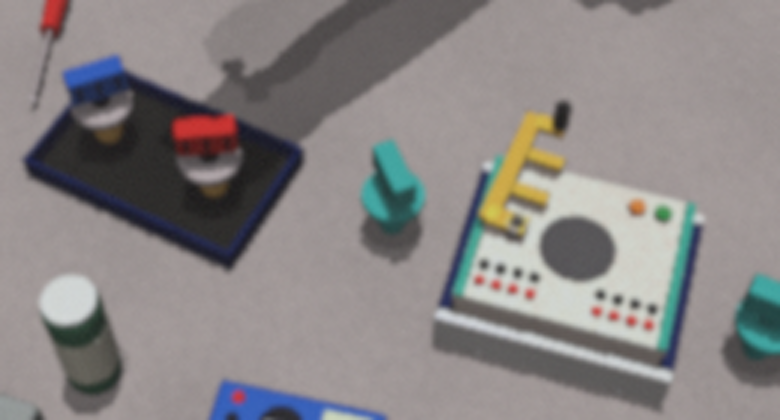

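View pics/d12c.png

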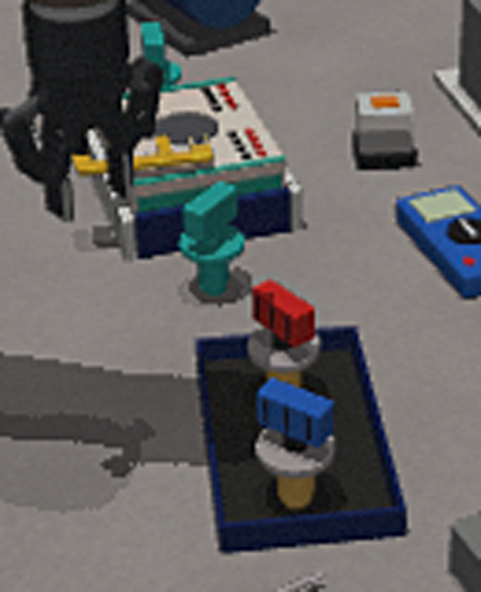

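View pics/w12.png

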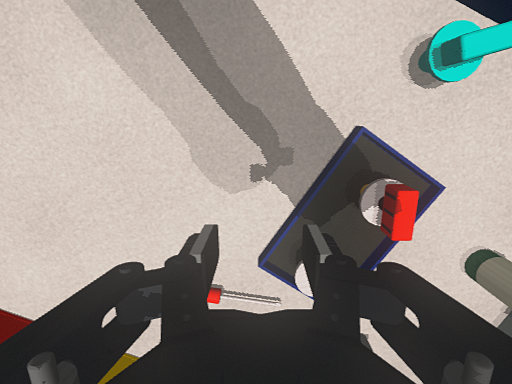

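The red plug stands upright in the +y half of the tray, with its top level at about 113 mm in all three views. The hasp is clear, the module is seated, the blue plug is unmoved and the arm is free, so I'll hand in.

```bash
python3 - <<'E'
from cell import *
print(finish_job())
E
```

```text
the job is handed in; nothing more can be done
None
```

The job is handed in at about 23 s. The red plug stands upright in the free half of the tray, the hasp is clear and the module is still seated.

- **Hasp:** I caged the knob between the open jaws and swung the hasp to about 1.46 rad.
- **Plug:** I gripped the red handle with 70 N and twisted it back and forth by about 0.87 rad, lifting 2 to 3 mm on most strokes. The pull stayed near 14 N at most. The jaws let go at roughly 30 mm of lift.
- **Placing:** I set the plug down in the +y half of the tray at about (548, -176), touching down with about 5 N before opening the jaws.

**Last checks:**
- The plug's handle top measured 112–113 mm in all three views, as it should for a plug standing on its foot. Its position differed between cameras by up to about 5 mm in y, well inside the allowed zone.
- The module's top height was within 0.2 mm of its starting value.
- The blue plug was within about 1 mm of where it started.
- The bystanders in view looked undisturbed, but I checked those only by eye.
- The arm was clear of everything.

One early move command was refused because I left out required fields, and nothing moved then. No check failed.

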